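Lay the tea tray for one

TASK

Lay the tea tray: stand the drip dish in the middle of the slate and seat the tea strainer in it with its handle towards you, put the lid on the sugar bowl, and stand the milk jug on the tray midway between the dotted mug and the sugar bowl. Leave the mug, the sugar bowl and the teapot where they stand.

Things in the scene. Friction and masses are not known exactly. Their poses are not given: they have to be found in the camera images.
- tray: Oval green tray, 410 mm long (its y) by 270 mm (its x), lying flat and fixed on the worktop; its flat inside stands 3 mm above the worktop. Origin: centre of its underside; its x points away from you, within 0.15 rad of straight ahead. Mug, sugar bowl and slate stand on it.
- coaster: The slate: a square dark grey coaster, 97 x 98 x 6 mm, on the near side of the tray, fixed. Origin: centre of its underside (3 mm above the worktop), so its top is 6 mm above this.
- mug_center (a point): White mug with dark blue dots, standing on the tray near one end (either one). 93 mm high, 92 mm across the rim; the point is on the mug's axis half-way up, 47 mm above its foot. Its handle reaches to 80 mm from the axis, towards -y of its frame (roughly towards you). Not to be moved.
- bowl_center (a point): White footed sugar bowl, open, standing on the tray near the other end from the mug. The rim is 77 mm across and 52 mm above its foot; two thin ears along its y (roughly near side and far side) reach 58 mm from the axis and up to 56 mm, outside the rim. The point is on its axis, 26 mm above its foot. Not to be moved.
- dish_center (a point): Drip dish: small shallow round white dish, 65 mm across, 10 mm high, on the worktop. The point is its centre, 5 mm above its underside. Its inside is a shallow hollow in which the strainer sits; the strainer's underside then stands about 6 mm above the dish's underside.
- strainer_bowl (a point): White tea strainer lying bowl down: a round bowl 59 mm across and 13 mm high with a flat handle. The point is the middle of the bowl, 6.5 mm above its underside. The handle runs from the bowl towards -y of this frame, level, from 28 to 79 mm from the point; it is 16 mm wide (along x) and 2 mm thick, 11 to 13 mm above the underside.
- strainer_handle (a point): Point in the middle of the strainer's flat handle, 48.5 mm from the bowl's middle, 12 mm above the strainer's underside; same axes as the bowl's point.
- lid_knob (a point): Lid of the sugar bowl: a low white dome 78 mm across with a round red knob, lying right way up on the worktop. The point is the middle of the knob, 19 mm above the lid's flat underside; the knob is 20 mm across and spans 10 to 28 mm above the underside. On the bowl, the lid's underside lies on the rim.
- jug_center (a point): Small white milk jug, open, standing on the worktop: round body 57 mm across and 73 mm high, slightly waisted at 56 mm up, with a loop handle reaching 58 mm from the axis towards -y of its frame and a small lip opposite. The point is on the body's axis, 36.5 mm above its underside. Easily taken across its x.
- teapot_center (a point): White teapot standing on the worktop beside the right end of the tray, 110 mm across, 152 mm high with its knob; the loop handle reaches 93 mm from the axis towards -y of its frame. The point is on its axis 56 mm up. Not to be moved.
Things that resemble listed ones, but are neither listed nor needed, are in the scene too. What is meant by the part that bears dish_center is not blue, and is the smaller of those in its own colour.

How it is judged (in metres and radians):
At the end, for the whole second after the job is handed in: Dish on the slate, within 12 mm of its centre; strainer seated in it within 10 mm, handle to the near side within 34 deg; lid level on the bowl within 10 mm; jug upright on the tray within 142 mm of the axes of mug and bowl and 20 mm of their row; mug, bowl upright; all released, at rest (horizontal distance between dish_center and coaster below 0.012 m and height (world z) of dish_center between 0.01 and 0.018 m and horizontal distance between strainer_bowl and dish_center below 0.01 m and height (world z) of strainer_bowl between 0.016 and 0.027 m and angle between strainer_bowl's own z axis and vertical below 0.15 rad and angle between the y axis of strainer_bowl and the x axis of tray, either way round below 0.6 rad and x of strainer_handle in the frame of tray below -0.07 m and horizontal distance between lid_knob and bowl_center below 0.01 m and height (world z) of lid_knob between 0.068 and 0.08 m and angle between lid_knob's own z axis and vertical below 0.12 rad and horizontal distance between jug_center and mug_center below 0.142 m and horizontal distance between jug_center and bowl_center below 0.142 m and x of jug_center in the frame of tray between 0.022 and 0.062 m and height (world z) of jug_center between 0.034 and 0.045 m and angle between each of jug_center, mug_center, bowl_center's own z axis and vertical below 0.1 rad and linear speed of each of dish, strainer, lid, jug, mug, sugar_bowl below 0.02 m/s); the robot touches nothing.
It fails at once if the mug is shifted more than 20 mm (distance of mug_center from where it was at the start of the episode above 0.02 m).
It fails at once if the sugar bowl is shifted more than 20 mm (distance of bowl_center from where it was at the start of the episode above 0.02 m).
It fails at once if the teapot is shifted more than 20 mm (distance of teapot_center from where it was at the start of the episode above 0.02 m).
It also fails if it takes over 96 s, if anything falls off the work surface, if the arm or the gripper's body presses on something with over 40 N, if the wrist force passes 120 N, or if a joint passes its speed limit or range.

ROBOT

A 7-joint arm with a two-finger parallel gripper is mounted at the origin on a cart in front of the work surface, level with it; the furniture and walls round the work are solid. World frame = base frame: x ahead of the robot, y to its left, z up, the work surface at z = 0. Lengths are in mm, angles in rad, forces in N, time in s.
With the tool pointing down it reaches from about 400 to 875 mm from the base axis. Payload 4.4 kg.
Tool frame: the origin (TCP) lies on the centre line of the jaws, within the pads' length; the fingertips stand 8 mm ahead of it and the grasp point (between the pads) lies 11 mm behind it; x points along the fingers, z is the direction in which the jaws open and shut, and the axes are right-handed (so a half turn about x gives the same grasp; the last joint's range is limited). The gripper opens to 85 mm and grips with 20 to 120 N. Pads are 22 mm wide; open, the fingers measure 114 mm over their backs; the gripper's body (76 mm by 85 mm) begins 54 mm behind the grasp point. The pads swing forward as they close: fully open they stand 13 mm farther back than shut.
Start: joints at [-1.167, 0.628, 0.038, 1.517, -0.027, 0.996, -0.02], TCP at [294.24, 579.604, 214.413] pointing down, gripper open.
Joint ranges: [-3.06, 3.06], [-0.37, 2.12], [-1.25, 1.32], [0.18, 2.47], [-1.1, 4.24], [0.23, 1.98], [-2.94, 2.94]. Speed limits (rad/s): [2.57, 2.57, 3.14, 3.14, 3.14, 3.14, 3.14].

INTERFACE

Orientations are given as [roll, pitch, yaw] about the fixed x, y, z axes, in that order (R = Rz(yaw) Ry(pitch) Rx(roll)).
In Python, from cell import ctrl, get_image, camera_params gives the robot as it stands. The module is installed in compiled form; this text tells all that it offers.
- The arm moves only by the shell command python3 -m handwheel 'ROWS'. ROWS is text: rows parted by semicolons, each of 7 numbers parted by spaces: the opening, from -1 (shut) to 1 (fully open), then the shift along the tool's x, y, z in mm, then the turn, a rotation vector about the tool's x, y, z in rad. In form: grip x y z wx wy wz; .... A call has 1 to 10 rows; each row shifts and turns the pose as measured when the row begins, along the tool's axes as they then stand; what a row does not reach is not made up. A row lasts 1/10 s, in which the tool goes at most 50 mm and 8.59 degrees, less where a joint would pass 70% of its speed; a pose out of reach is approached as far as the arm can. A call with a gripper value outside its range is refused whole. The fingers move at their own pace and stop on an object; the grip force is fixed at half the most. Time passes only in rows, so rows that do not move let the fingers close. It gives the time, the measured TCP pose, the force and the opening at its end, in the units of the state.
- ctrl.read_state(): the state, without advancing time (a new reading comes with each control period).
- get_image(name): name is "scene" or "top"; returns the picture (480x640x3 uint8, blue, green, red); there is no depth.
- camera_params(name): a dict with "fx", "fy", "cx", "cy" (pixels), "k1" (the pictures are not rectified: a ray, as slopes to the right and down, at radius r is drawn at 1 + k1 r^2 times it, then the intrinsics apply), "eye" and "orientation" of the camera in the world. Camera axes: x right, y up, looking along -z (the intrinsics and any distortion apply to the point x, -y, -z); pixel columns grow to the right and rows downward; lengths in mm; the calibration is good to about 2 mm. A picture is of the moment at which its call begins. camera_params takes no time and is no camera call.
- ctrl.finish_job(): hands the job in, once; it reports no verdict.
The state is a dict: "clock": time; "qpos": joint angles; "qd": joint speeds; "tau": joint torques, N m; "eef_pos": TCP position; "tool_rot": TCP orientation; "force": force on the tool from outside, world axes, zero at the start; "torque": the same for the moment, N m; "width": finger opening in mm.
Only numpy, scipy, OpenCV 4.12 (cv2) and the standard library are available. Lean on these libraries where they do the work, as an engineer would, in place of code of your own. Each camera call takes 0.05 s, during which the arm holds its last target.

## Working session

There is one attempt and no reset: what is moved stays moved. The work goes in short steps, Python scripts to look and compute and a shell command to move; the robot and the scene stay as the last step left them, time stands still between calls to the robot, and variables do not carry over. Pictures are saved under pics/ and viewed, and the job is handed in when it is done.

```bash
mkdir -p pics; ls; python3 - <<'E'
from cell import ctrl,get_image,camera_params
import cv2
for n in("scene","top"):
    cv2.imwrite(f"pics/{n}0.png",get_image(n)); print(n,camera_params(n))
print(ctrl.read_state())
E
```

```text
pics
scene {'fx': 549.0509831829976, 'fy': 549.0509831829976, 'cx': 320.0745532347039, 'cy': 240.4779364528969, 'k1': -0.13793219735426457, 'eye': array([ -28.42410871, -624.01317123,  973.08746738]), 'orientation': array([ 0.72391986,  0.00261561, -0.68380619])}
top {'fx': 438.8414619257678, 'fy': 438.8414619257678, 'cx': 312.3523574696979, 'cy': 239.09000431589055, 'k1': -0.06086741645862527, 'eye': array([ 340.56785887,   22.57231127, 1028.69736229]), 'orientation': array([ 0.1274137 , -0.00933831, -1.56702917])}
{'clock': 0.1, 'qpos': array([-1.16680813,  0.6292546 ,  0.03843687,  1.51825247, -0.02695306,
        0.99626553, -0.0199521 ]), 'qd': array([-0.001234  , -0.0011081 , -0.00082113, -0.00276304,  0.0010176 ,
       -0.00109548,  0.00049719]), 'tau': array([ 3.18595397e-03, -5.64541018e+01,  1.23066612e+00, -1.93972993e+01,
        1.13470180e-02,  5.39434055e-03, -2.78667790e-05]), 'eef_pos': array([293.97744196, 579.08512253, 213.58526006]), 'tool_rot': array([-3.11105442,  1.56913406, -2.00996612]), 'force': array([-0.00177014, -0.27076099,  0.21236767]), 'torque': array([0.007936  , 0.01427391, 0.05339141]), 'width': 85.32661377144434}
```

View pics/scene0.png

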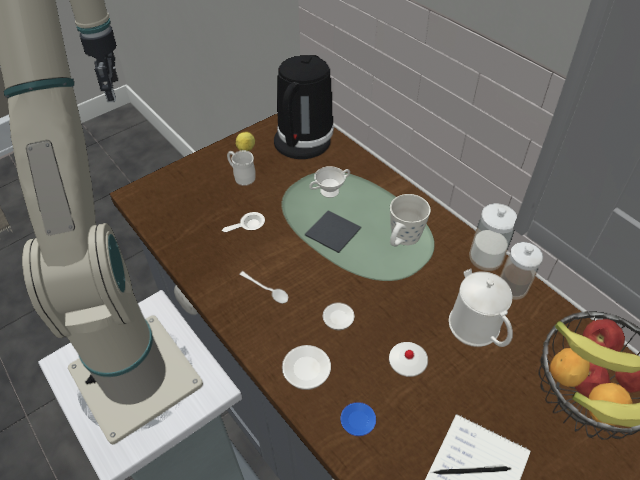

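View pics/top0.png

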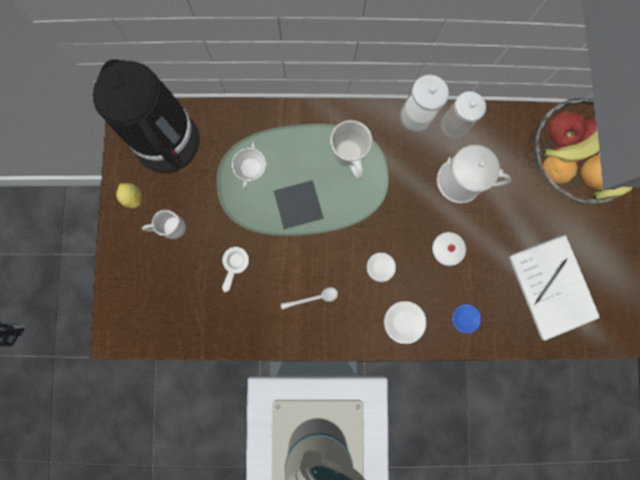

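Both views show the same layout. Pixels below are from the top view.
- **Dish candidates:** small white (381,267), larger white (405,322) and blue (466,319). The description picks the small white one.
- **Strainer:** (235,260). The spoon at (330,295) could be mistaken for it.
- **Lid:** red knob at (451,248). The jar lids and the teapot knob could be mistaken for it.
- **Jug:** (168,224).
- **Mug, sugar bowl and slate:** (351,143), (249,164) and (298,204).

```bash
cat > h.py <<'E'
import numpy as np, cv2
from scipy.spatial.transform import Rotation as R
from cell import ctrl,get_image,camera_params
def K(p): return np.array([[p['fx'],0,p['cx']],[0,p['fy'],p['cy']],[0,0,1]])
def ray(n,uv):
    p=camera_params(n)
    q=cv2.undistortPoints(np.array(uv,float).reshape(-1,1,2),K(p),np.array([p['k1'],0,0,0.])).reshape(-1,2)
    d=np.c_[q[:,0],-q[:,1],-np.ones(len(q))]
    return p['eye'],R.from_euler('xyz',p['orientation']).apply(d)
def px2w(n,uv,z):
    e,d=ray(n,uv); return e+d*((z-e[2])/d[:,2])[:,None]
def proj(n,X):
    p=camera_params(n); c=R.from_euler('xyz',p['orientation']).inv().apply(np.atleast_2d(X)-p['eye'])
    c=c*[1,-1,-1]
    return cv2.projectPoints(c,np.zeros(3),np.zeros(3),K(p),np.array([p['k1'],0,0,0.]))[0].reshape(-1,2)
def crop(n,u0,v0,u1,v1,s,name,im=None):
    im=get_image(n) if im is None else im
    c=cv2.resize(im[v0:v1,u0:u1],None,fx=s,fy=s,interpolation=cv2.INTER_CUBIC); cv2.imwrite('pics/'+name,c); return im
def circ(c,r,z,n=72):
    t=np.linspace(0,2*np.pi,n); return np.c_[c[0]+r*np.cos(t),c[1]+r*np.sin(t),np.full(n,z)]
E
python3 - <<'E'
from h import *
a=cv2.imread('pics/top0.png')
crop('top',200,110,400,260,4,'c1.png',a)
crop('top',340,225,490,337,5,'c2.png',a)
crop('top',130,195,280,300,5,'c3.png',a)
E
```

```text
(no output)
```

View pics/c1.png

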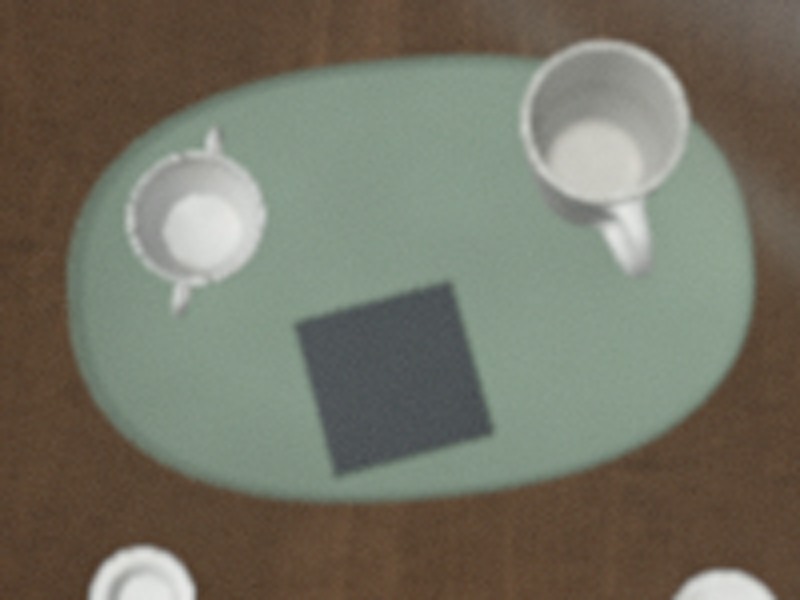

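View pics/c2.png

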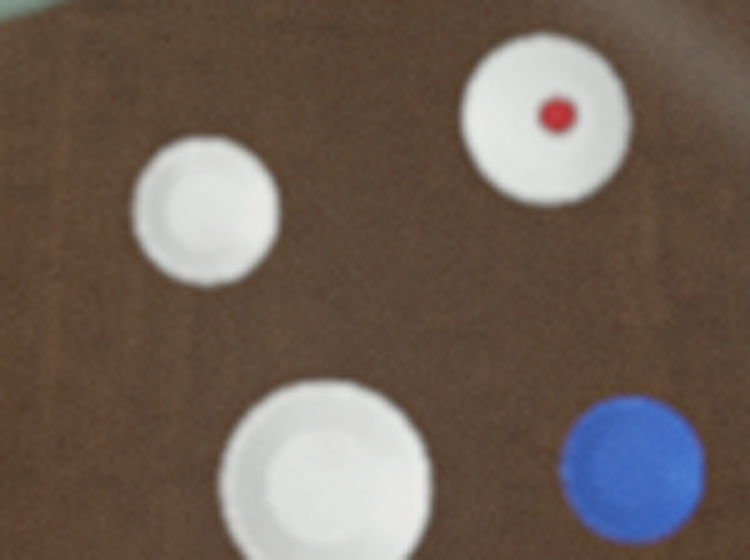

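View pics/c3.png

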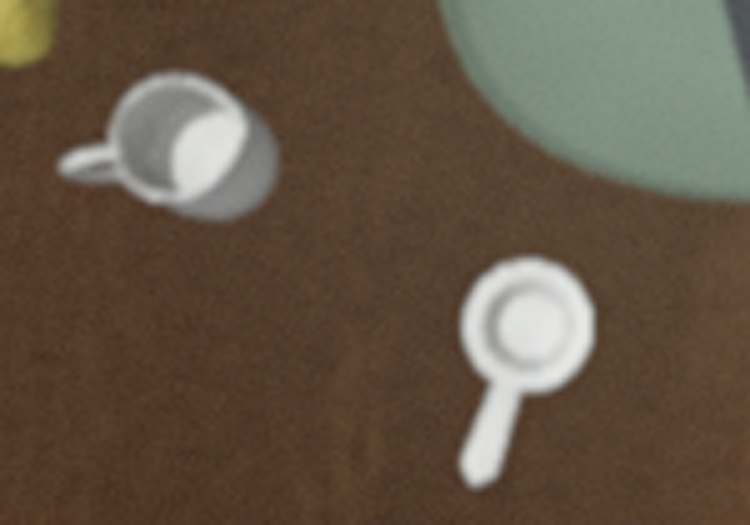

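```bash
python3 - <<'E'
from h import *
def f(pts,s,o): return (np.array(pts,float)+.5)/s-.5+np.array(o)
np.set_printoptions(precision=1,suppress=True)
W=lambda pts,s,o,z: px2w('top',f(pts,s,o),z)
A=(4,(200,110));B=(5,(340,225));C=(5,(130,195))
sl=W([(296,324),(450,282),(493,434),(335,475)],*A,9);print('slate',sl,sl.mean(0))
print('mug',W([(604,124),(521,124),(688,124)],*A,96))
print('mug handle tip',W([(637,270)],*A,70))
print('bowl',W([(196,218),(126,218),(266,218)],*A,55)); print('ears',W([(213,128),(178,313)],*A,58))
print('tray ends',W([(68,285),(755,265),(420,500),(460,55)],*A,5))
print('dish',W([(206,211),(132,211),(281,211)],*B,8))
print('big',W([(219,485),(432,485)],*B,8))
print('lid',W([(546,120),(461,120),(631,120)],*B,2),'knob',W([(558,115)],*B,22))
print('jug',W([(178,138),(107,138),(249,138)],*C,73),'base right',W([(278,165),(220,220)],*C,10),'h',W([(60,163)],*C,50))
print('str',W([(528,326),(461,326),(596,326)],*C,12),'tip',W([(475,482)],*C,13))
E
python3 - <<'E'
from h import *
a=cv2.imread('pics/scene0.png')
crop('scene',210,110,450,290,3,'s1.png',a)
E
```

```text
slate [[586.9 106.    9. ]
 [613.1  14.6   9. ]
 [521.2 -11.1   9. ]
 [496.3  81.7   9. ]] [554.4  47.8   9. ]
mug [[ 680.5  -69.7   96. ]
 [ 680.1  -23.7   96. ]
 [ 681.  -116.4   96. ]]
mug handle tip [[604.5 -90.1  70. ]]
bowl [[637.8 160.6  55. ]
 [637.7 200.8  55. ]
 [637.9 120.5  55. ]]
ears [[690.5 151.8  58. ]
 [581.2 169.   58. ]]
tray ends [[ 611.3  243.5    5. ]
 [ 626.1 -169.     5. ]
 [ 482.3   31.7    5. ]
 [ 757.     9.     5. ]]
dish [[ 407.  -146.4    8. ]
 [ 406.9 -111.8    8. ]
 [ 407.1 -181.7    8. ]]
big [[ 280.7 -150.7    8. ]
 [ 280.6 -249.7    8. ]]
lid [[ 451.  -310.5    2. ]
 [ 450.8 -269.6    2. ]
 [ 451.1 -351.5    2. ]] knob [[ 451.2 -309.7   22. ]]
jug [[499.1 340.2  73. ]
 [499.  372.1  73. ]
 [499.3 308.5  73. ]] base right [[496.9 313.   10. ]
 [470.7 339.4  10. ]] h [[491.3 401.5  50. ]]
str [[421.5 192.6  12. ]
 [421.3 223.8  12. ]
 [421.6 161.   12. ]] tip [[349.3 215.1  13. ]]
```

View pics/s1.png

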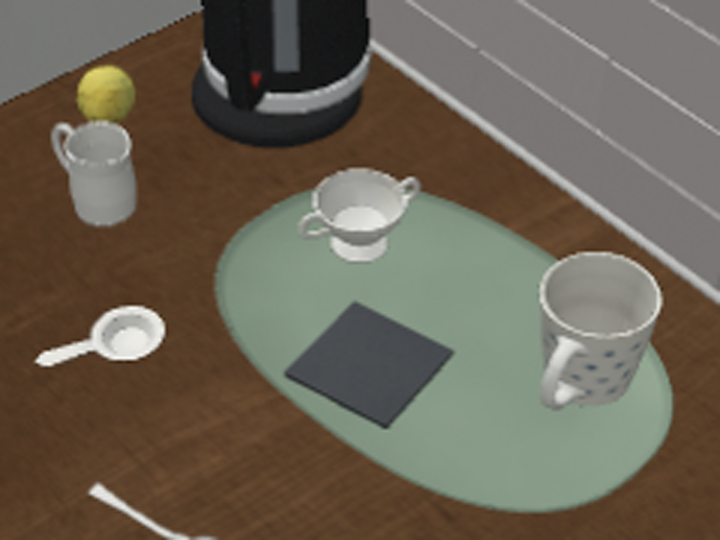

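```bash
cat > ov.py <<'E'
from h import *
import sys
obj={'mug':((680.5,-69.7),46,96),'mugf':((680.5,-69.7),30,3),'bowl':((637.8,160.6),38.5,55),'dish':((407,-146.4),32.5,10),'lid':((451,-310.5),39,2),'knob':((451,-309.9),10,19),
'jug':((499.1,340.2),28.5,73),'jugf':((499.1,340.2),28.5,0),'str':((421.5,192.6),29.5,13)}
if __name__=='__main__':
    np.set_printoptions(precision=1,suppress=True)
    for n in('scene','top'):
        a=cv2.imread(f'pics/{n}0.png'); s=4; b=cv2.resize(a,None,fx=s,fy=s,interpolation=cv2.INTER_CUBIC)
        for k,(c,r,z) in obj.items():
            p=(proj(n,circ(c,r,z))+.5)*s-.5
            cv2.polylines(b,[np.round(p).astype(int)],True,(0,0,255),1)
        if n=='scene':
            cv2.imwrite('pics/o1.png',b[500:1100,820:1620]); 
            cv2.imwrite('pics/o2.png',b[1160:1560,1240:1760]); cv2.imwrite('pics/o3.png',b[660:1260,1200:1800])
        else: 
            cv2.imwrite('pics/o4.png',b[440:1040,860:1620])
    a=cv2.imread('pics/top0.png').astype(int)
    m=((a[...,1]-a[...,2]>15)&(a[...,1]>90)).astype(np.uint8); m[:110]=0
    cs=max(cv2.findContours(m,0,1)[0],key=cv2.contourArea)
    hull=cv2.convexHull(cs).reshape(-1,2)
    w=px2w('top',hull,5)[:,:2].astype(np.float32)
    print('rect',cv2.minAreaRect(w)); print('ell',cv2.fitEllipse(w))
E
python3 ov.py
```

```text
rect ((618.8048095703125, 36.383026123046875), (264.6960144042969, 402.83795166015625), 6.385422229766846)
ell ((618.003173828125, 38.5908088684082), (271.8279113769531, 418.72076416015625), 4.684173107147217)
```

View pics/o1.png

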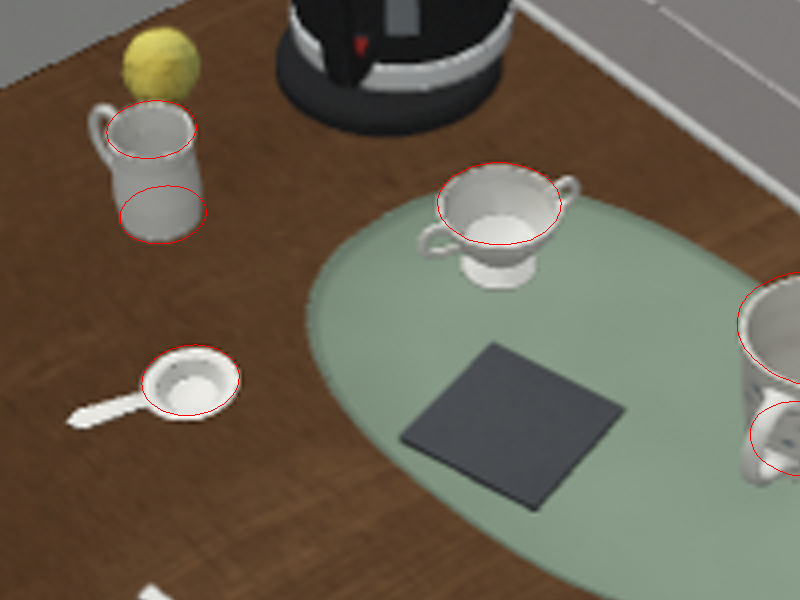

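View pics/o2.png

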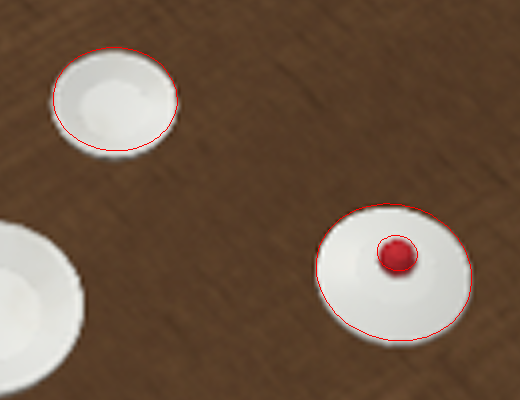

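View pics/o3.png

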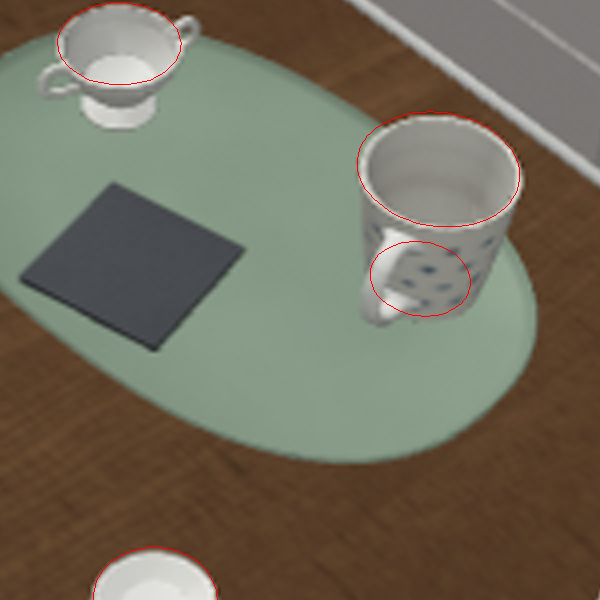

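View pics/o4.png

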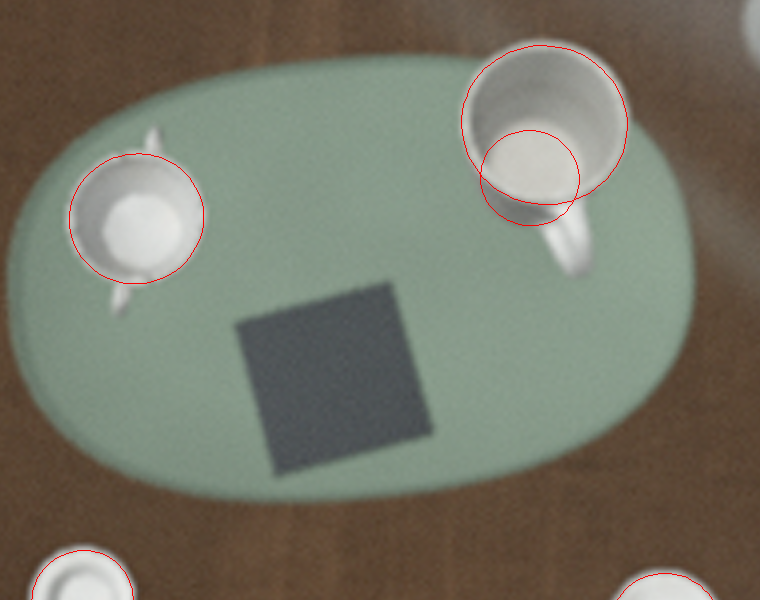

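```bash
cat > plan.py <<'E'
# usage: plan.py x y z jawdeg n   -> per-row numbers in tool axes, for n equal rows
from h import *
import sys
np.set_printoptions(precision=4,suppress=True)
s=ctrl.read_state(); p=s['eef_pos']; Rm=R.from_euler('xyz',s['tool_rot'])
M=Rm.as_matrix(); jaw=np.degrees(np.arctan2(M[1,2],M[0,2]))
print('t %.1f'%s['clock'],'pos',p.round(1),'jaw %.1f'%jaw,'xaxis',M[:,0].round(3),'w %.1f'%s['width'],'F',s['force'].round(1),'q',s['qpos'].round(2))
if len(sys.argv)>1:
    x,y,z,a=map(float,sys.argv[1:5]); n=int(sys.argv[5])
    a=a+180*np.round((jaw-a)/180)
    if len(sys.argv)>6: a+=180*float(sys.argv[6])
    zc=np.array([np.cos(np.radians(a)),np.sin(np.radians(a)),0]); xc=np.array([0,0,-1.])
    T=np.c_[xc,np.cross(zc,xc),zc]
    w=(Rm.inv()*R.from_matrix(T)).as_rotvec()/n
    S=sum((Rm*R.from_rotvec(w*k)).as_matrix() for k in range(n))
    d=np.linalg.solve(S,np.array([x,y,z])-p)
    print('row: %.1f %.1f %.1f  %.3f %.3f %.3f  x%d'%(*d,*w,n),' |d| %.0f |w|deg %.1f'%(np.linalg.norm(d),np.degrees(np.linalg.norm(w))))
E
python3 plan.py 480 200 200 90 10; python3 - <<'E'
from h import *
print(px2w('top',[(466,192),(175,150),(128,195)],[0]*3 and 5.))
E
```

```text
t 0.1 pos [294.  579.1 213.6] jaw 63.1 xaxis [-0.001 -0.002 -1.   ] w 85.3 F [-0.  -0.3  0.2] q [-1.17  0.63  0.04  1.52 -0.03  1.   -0.02]
row: 1.4 -27.9 -32.2  -0.047 -0.000 -0.000  x10  |d| 43 |w|deg 2.7
[[ 588.15065601 -356.83258971    5.        ]
 [ 688.24835839  347.94578289    5.        ]
 [ 576.28896752  456.59255783    5.        ]]
```

```bash
python3 -m handwheel '1 1.4 -27.9 -32.2 -0.047 0 0;1 1.4 -27.9 -32.2 -0.047 0 0;1 1.4 -27.9 -32.2 -0.047 0 0;1 1.4 -27.9 -32.2 -0.047 0 0;1 1.4 -27.9 -32.2 -0.047 0 0;1 1.4 -27.9 -32.2 -0.047 0 0;1 1.4 -27.9 -32.2 -0.047 0 0;1 1.4 -27.9 -32.2 -0.047 0 0;1 1.4 -27.9 -32.2 -0.047 0 0;1 1.4 -27.9 -32.2 -0.047 0 0'; python3 plan.py 407 -146.4 90 90 10
```

```text
clock: 1.1
eef_pos: [482.5, 194.6, 194.3]
tool_rot: [1.788, 1.563, -2.889]
force: [-0.1, 0.4, 0.5]
width: 85.2
t 1.1 pos [482.5 194.6 194.3] jaw 92.0 xaxis [-0.008 -0.002 -1.   ] w 85.2 F [-0.1  0.4  0.5] q [-0.37  0.47 -0.09  1.89  0.06  0.79  1.11]
row: 10.5 8.2 -33.9  0.004 -0.000 -0.001  x10  |d| 36 |w|deg 0.2
```

```bash
python3 -m handwheel '1 10.5 8.2 -33.9 0.004 0 0;1 10.5 8.2 -33.9 0.004 0 0;1 10.5 8.2 -33.9 0.004 0 0;1 10.5 8.2 -33.9 0.004 0 0;1 10.5 8.2 -33.9 0.004 0 0;1 10.5 8.2 -33.9 0.004 0 0;1 10.5 8.2 -33.9 0.004 0 0;1 10.5 8.2 -33.9 0.004 0 0;1 10.5 8.2 -33.9 0.004 0 0;1 10.5 8.2 -33.9 0.004 0 0'; python3 plan.py 407 -146.4 30 90 5
python3 - <<'E'
from h import *
a=crop('top',320,200,480,320,5,'d1.png')
E
```

```text
clock: 2.1
eef_pos: [407.1, -160.2, 85.7]
tool_rot: [2.097, 1.569, -2.624]
force: [-0.4, -0.7, 0.5]
width: 85.5
t 2.1 pos [ 407.1 -160.2   85.7] jaw 89.5 xaxis [-0.001 -0.001 -1.   ] w 85.5 F [-0.4 -0.7  0.5] q [ 0.37  0.56 -0.09  2.21  0.13  0.38  1.73]
row: 11.1 0.0 2.8  -0.002 -0.000 -0.000  x5  |d| 11 |w|deg 0.1
```

View pics/d1.png

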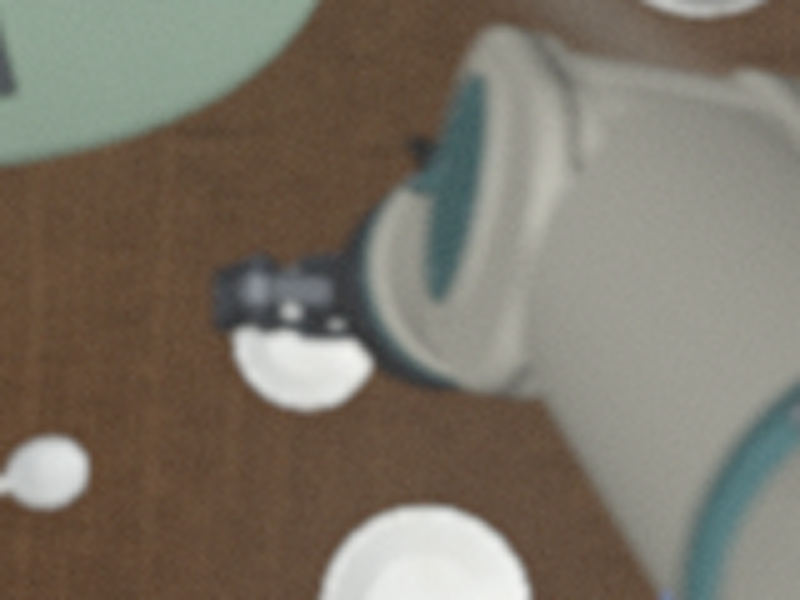

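```bash
python3 -m handwheel '1 11.1 0 2.8 -0.002 0 0;1 11.1 0 2.8 0 0 0;1 11.1 0 2.8 0 0 0;1 11.1 0 2.8 0 0 0;1 9 0 2 0 0 0;1 0 0 0 0 0 0'; python3 plan.py 407 -146.4 9 90 4
```

```text
clock: 2.75
eef_pos: [402.1, -157.0, 28.0]
tool_rot: [2.099, 1.561, -2.64]
force: [-0.4, 0.2, 0.1]
width: 85.1
t 2.8 pos [ 402.1 -157.    28. ] jaw 88.5 xaxis [-0.008 -0.004 -1.   ] w 85.1 F [-0.4  0.2  0.1] q [ 0.38  0.69 -0.12  2.25  0.36  0.23  1.48]
row: 4.7 -1.2 2.7  -0.007 -0.001 -0.002  x4  |d| 6 |w|deg 0.4
```

```bash
python3 - <<'E'
from h import *
a=get_image('scene'); s=cv2.resize(a[240:420,240:480],None,fx=3,fy=3,interpolation=cv2.INTER_CUBIC); cv2.imwrite('pics/d2.png',s)
E
```

```text
(no output)
```

View pics/d2.png

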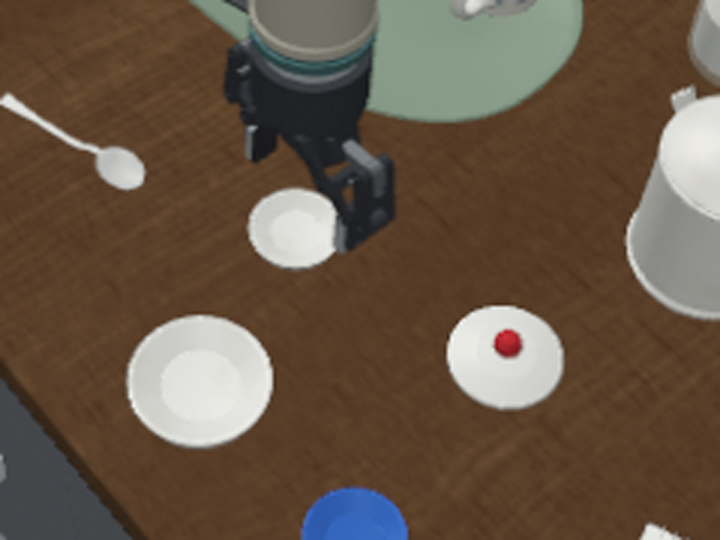

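```bash
python3 -m handwheel '1 0 -2 4 -0.007 0 0;1 0 -2 4 -0.007 0 0;1 0 -1 3 -0.007 0 0;1 0 0 0 0 0 0'; python3 plan.py 407 -146.4 9 90 4
```

```text
clock: 3.2
eef_pos: [409.4, -145.5, 29.7]
tool_rot: [2.429, 1.564, -2.288]
force: [0.9, 0.1, 0.7]
width: 85.3
t 3.2 pos [ 409.4 -145.5   29.7] jaw 89.8 xaxis [-0.005 -0.005 -1.   ] w 85.3 F [0.9 0.1 0.7] q [ 0.35  0.68 -0.12  2.24  0.36  0.24  1.48]
row: 5.2 0.6 -0.2  -0.001 -0.001 -0.001  x4  |d| 5 |w|deg 0.1
```

```bash
python3 -m handwheel '1 5 0.6 0 0 0 0;1 5 0.6 0 0 0 0;1 5 0.6 0 0 0 0;1 4 0.5 0 0 0 0;1 0 0 0 0 0 0'; python3 plan.py 407 -146.4 9 90 2
```

```text
clock: 3.7
eef_pos: [408.3, -145.7, 11.5]
tool_rot: [2.923, 1.563, -1.792]
force: [-0.4, -0.2, 0.1]
width: 86.0
t 3.7 pos [ 408.3 -145.7   11.5] jaw 89.8 xaxis [-0.002 -0.008 -1.   ] w 86.0 F [-0.4 -0.2  0.1] q [ 0.43  0.73 -0.23  2.25  0.76  0.24  1.08]
row: 1.2 0.7 -0.4  -0.001 -0.004 -0.001  x2  |d| 1 |w|deg 0.2
```

```bash
python3 -m handwheel '1 1.5 0.5 0 0 0 0;0.3 0 0 0 0 0 0;0.3 0 0 0 0 0 0;0.3 0 0 0 0 0 0;0.3 0 0 0 0 0 0;0.3 0 0 0 0 0 0'; python3 plan.py 407 -146.4 60 90 5;  python3 - <<'E'
from h import *
a=get_image('scene'); s=cv2.resize(a[240:420,240:480],None,fx=3,fy=3,interpolation=cv2.INTER_CUBIC); cv2.imwrite('pics/d3.png',s)
E
```

```text
clock: 4.3
eef_pos: [408.4, -145.9, 10.8]
tool_rot: [3.082, 1.562, -1.633]
force: [0.5, 0.6, -0.0]
width: 56.0
t 4.3 pos [ 408.4 -145.9   10.8] jaw 89.9 xaxis [-0.001 -0.009 -1.   ] w 56.0 F [ 0.5  0.6 -0. ] q [ 0.43  0.73 -0.24  2.25  0.78  0.24  1.06]
row: -9.8 0.3 -0.1  -0.000 -0.002 -0.000  x5  |d| 10 |w|deg 0.1
```

View pics/d3.png

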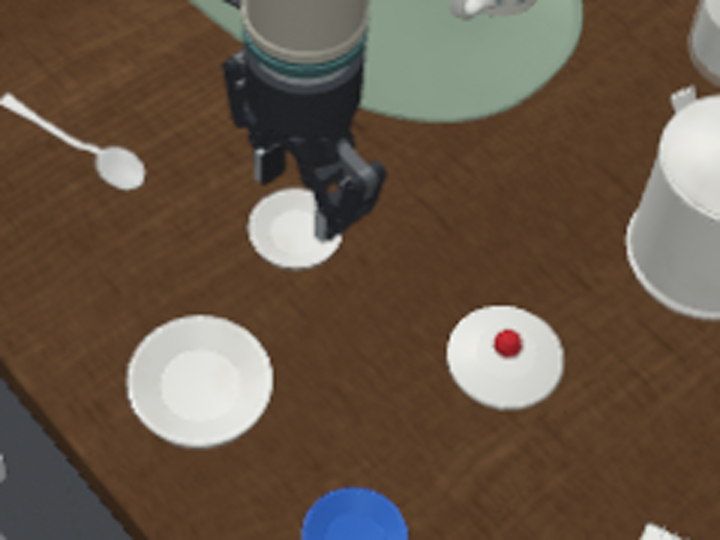

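```bash
python3 -m handwheel '1 0 0 0 0 0 0;1 0 0 0 0 0 0;1 0 0 0 0 0 0;1 0 0 0 0 0 0;1 4 0.4 0 0 0 0;1 4 0.4 0 0 0 0;1 0 0 0 0 0 0'; python3 plan.py 407 -146.4 3 90 1
python3 - <<'E'
from h import *
a=get_image('scene'); s=cv2.resize(a[290:350,300:380],None,fx=8,fy=8,interpolation=cv2.INTER_CUBIC); cv2.imwrite('pics/d4.png',s)
E
```

```text
clock: 5.05
eef_pos: [407.8, -146.1, 2.7]
tool_rot: [-3.14, 1.562, -1.571]
force: [0.4, -0.5, 0.2]
width: 85.6
t 5.0 pos [ 407.8 -146.1    2.7] jaw 89.9 xaxis [-0.    -0.009 -1.   ] w 85.6 F [ 0.4 -0.5  0.2] q [ 0.45  0.75 -0.26  2.25  0.9   0.24  0.94]
row: -0.3 0.8 -0.3  -0.002 -0.009 0.000  x1  |d| 1 |w|deg 0.5
```

View pics/d4.png

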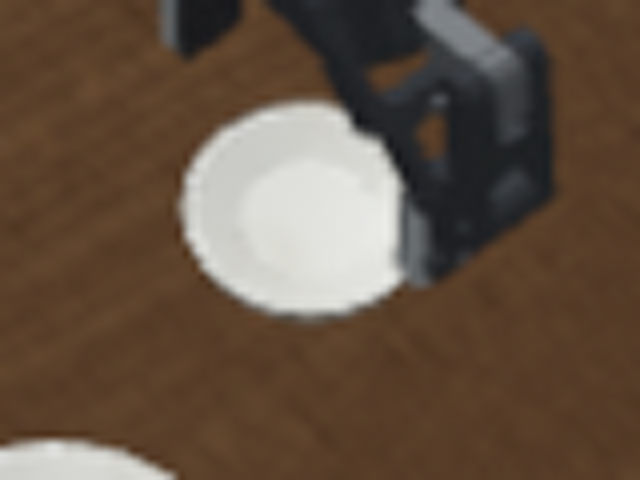

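```bash
python3 -m handwheel '0.2 0 0 0 0 0 0;0.2 0 0 0 0 0 0;0.2 0 0 0 0 0 0;0.2 0 0 0 0 0 0;0.2 0 0 0 0 0 0'; python3 plan.py 407 -146.4 60 90 5
```

```text
clock: 5.6
eef_pos: [408.3, -146.2, 3.4]
tool_rot: [-3.04, 1.561, -1.472]
force: [0.3, -0.1, 0.0]
width: 51.7
t 5.6 pos [ 408.3 -146.2    3.4] jaw 89.9 xaxis [ 0.001 -0.01  -1.   ] w 51.7 F [ 0.3 -0.1  0. ] q [ 0.45  0.75 -0.26  2.25  0.9   0.24  0.94]
row: -11.3 0.2 -0.1  -0.001 -0.002 0.000  x5  |d| 11 |w|deg 0.1
```

```bash
python3 - <<'E'
from h import *
a=get_image('scene'); s=cv2.resize(a[290:350,300:380],None,fx=8,fy=8,interpolation=cv2.INTER_CUBIC); cv2.imwrite('pics/d5.png',s)
E
```

```text
(no output)
```

View pics/d5.png

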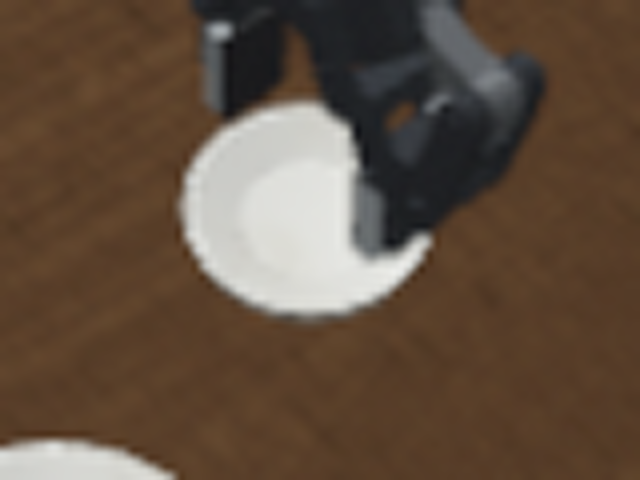

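```bash
python3 - <<'E'
from h import *
np.set_printoptions(precision=1,suppress=True)
for z in (0,5,10,15,20,25): print(z,px2w('scene',[(346.3,321.9),(327,303.5)],z).tolist(), (proj('scene',[[408,-172,z],[408,-120,z]])))
E
```

```text
0 [[411.6195808131544, -167.10308188988716, 1.1368683772161603e-13], [410.2689603015857, -105.27658794700551, 0.0]] [[346.5 324.4]
 [330.6 308.4]]
5 [[409.35851125735013, -169.45081580206283, 4.999999999999886], [408.0148306178732, -107.94200395876192, 5.0]] [[346.6 323. ]
 [330.6 307.1]]
10 [[407.0974417015458, -171.79854971423856, 9.999999999999886], [405.76070093416075, -110.60741997051832, 9.999999999999886]] [[346.7 321.7]
 [330.6 305.8]]
15 [[404.83637214574145, -174.1462836264143, 15.0], [403.50657125044825, -113.27283598227473, 15.0]] [[346.8 320.4]
 [330.7 304.4]]
20 [[402.57530258993705, -176.49401753859007, 20.0], [401.2524415667357, -115.93825199403119, 20.000000000000114]] [[346.9 319.1]
 [330.7 303.1]]
25 [[400.3142330341327, -178.8417514507658, 25.0], [398.99831188302323, -118.60366800578754, 25.0]] [[346.9 317.7]
 [330.7 301.7]]
```

```bash
python3 -m handwheel '1 0 0 0 0 0 0;1 0 0 0 0 0 0;1 0 0 0 0 0 0;1 0 0 0 0 0 0;1 2.5 0 0 0 0 0;1 2.5 0 0 0 0 0;1 0 0 0 0 0 0'; python3 plan.py
python3 - <<'E'
from h import *
a=get_image('scene'); s=cv2.resize(a[290:350,300:380],None,fx=8,fy=8,interpolation=cv2.INTER_CUBIC); cv2.imwrite('pics/d6.png',s)
a=get_image('top'); s=cv2.resize(a[220:300,340:440],None,fx=8,fy=8,interpolation=cv2.INTER_CUBIC); cv2.imwrite('pics/d6t.png',s)
E
```

```text
clock: 6.35
eef_pos: [408.4, -146.3, -1.6]
tool_rot: [-3.012, 1.561, -1.444]
force: [0.4, 0.1, -0.3]
width: 85.3
t 6.3 pos [ 408.4 -146.3   -1.6] jaw 89.9 xaxis [ 0.001 -0.01  -1.   ] w 85.3 F [ 0.4  0.1 -0.3] q [ 0.46  0.76 -0.27  2.26  0.97  0.24  0.88]
```

View pics/d6.png

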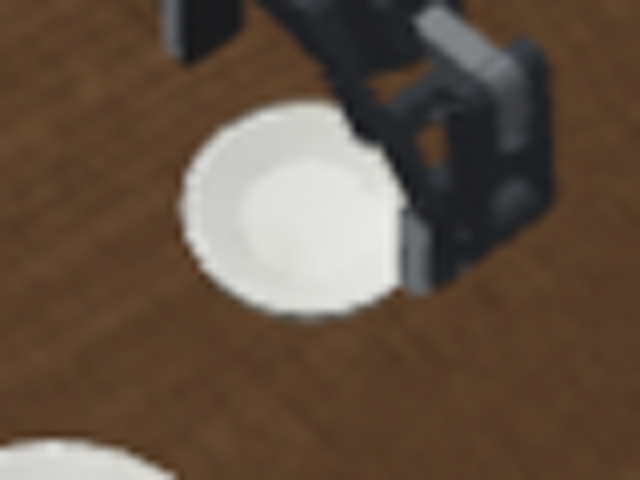

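View pics/d6t.png

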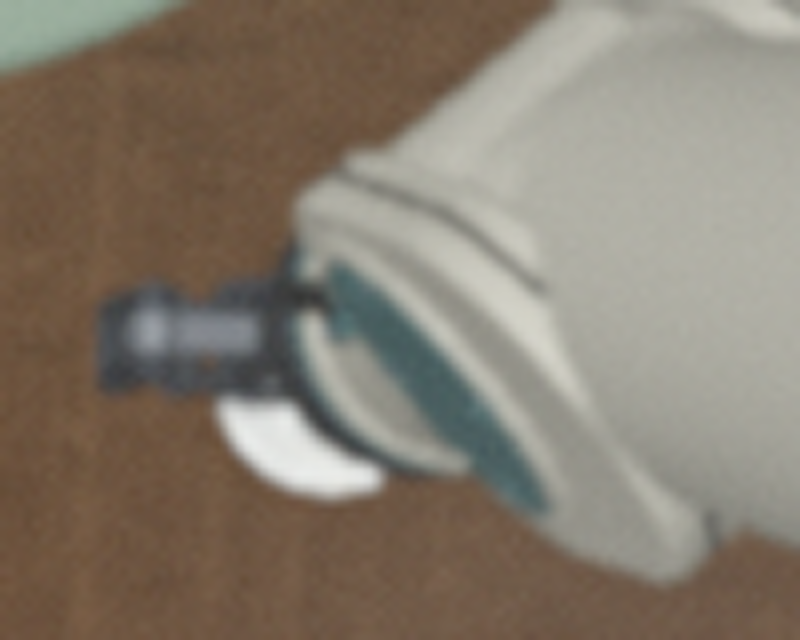

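```bash
python3 - <<'E'
from h import *
np.set_printoptions(precision=1,suppress=True)
for z in (0,5,10,15,20): print(z,*px2w('scene',[(322,297),(352.6,326.2),(336.6,316.2)],z))
print(proj('scene',[[407,-146.4,10],[407,-146.4,0]]))
E
```

```text
0 [412.8 -85.2   0. ] [ 414.8 -183.5    0. ] [ 405.1 -143.3   -0. ]
5 [410.5 -88.    5. ] [ 412.5 -185.8    5. ] [ 402.9 -145.8    5. ]
10 [408.3 -90.7  10. ] [ 410.2 -188.    10. ] [ 400.7 -148.2   10. ]
15 [406.  -93.5  15. ] [ 408.  -190.3   15. ] [ 398.5 -150.7   15. ]
20 [403.7 -96.3  20. ] [ 405.7 -192.6   20. ] [ 396.2 -153.2   20. ]
[[338.3 314. ]
 [338.2 316.7]]
```

```bash
for i in 1; do python3 -m handwheel '1 2 0 0 0 0 0;1 2 0 0 0 0 0;1 0 0 0 0 0 0'; done; python3 plan.py
python3 - <<'E'
from h import *
a=get_image('scene'); cv2.imwrite('pics/d7.png',a)
E
```

```text
clock: 6.75
eef_pos: [408.7, -146.4, -5.5]
tool_rot: [-2.954, 1.561, -1.386]
force: [-0.1, -0.4, -0.3]
width: 85.2
t 6.8 pos [ 408.7 -146.4   -5.5] jaw 89.8 xaxis [ 0.002 -0.01  -1.   ] w 85.2 F [-0.1 -0.4 -0.3] q [ 0.46  0.77 -0.28  2.26  1.01  0.24  0.83]
```

View pics/d7.png

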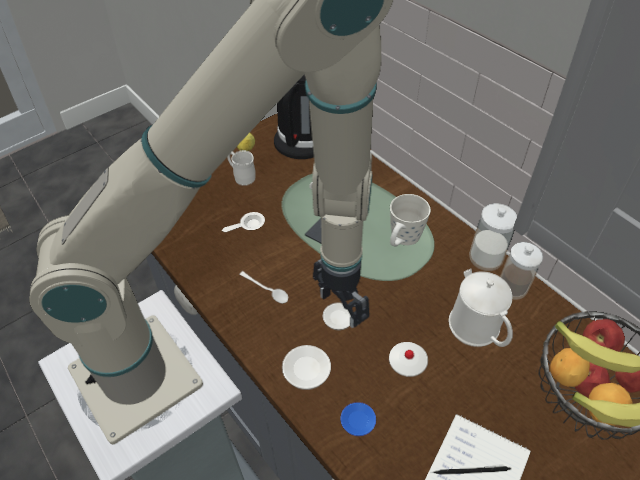

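```bash
python3 -m handwheel '1 2 0 0 0 0 0;1 1 0 0 0 0 0;1 0 0 0 0 0 0'; python3 plan.py;python3 -m handwheel '0.5 0 0 0 0 0 0;0.5 0 0 0 0 0 0;0.5 0 0 0 0 0 0'; python3 plan.py
```

```text
clock: 7.1
eef_pos: [408.7, -146.4, -8.7]
tool_rot: [-2.946, 1.561, -1.378]
force: [-0.4, -0.0, -0.4]
width: 85.6
t 7.1 pos [ 408.7 -146.4   -8.7] jaw 89.8 xaxis [ 0.002 -0.01  -1.   ] w 85.6 F [-0.4 -0.  -0.4] q [ 0.46  0.78 -0.28  2.26  1.05  0.24  0.79]
clock: 7.4
eef_pos: [408.7, -146.4, -8.7]
tool_rot: [-2.947, 1.561, -1.379]
force: [-0.5, 0.1, -0.5]
width: 64.0
t 7.4 pos [ 408.7 -146.4   -8.7] jaw 89.8 xaxis [ 0.002 -0.01  -1.   ] w 64.0 F [-0.5  0.1 -0.5] q [ 0.46  0.78 -0.28  2.26  1.05  0.24  0.79]
```

```bash
python3 -m handwheel '0.35 0 0 0 0 0 0;0.35 0 0 0 0 0 0;0.35 0 0 0 0 0 0'; python3 plan.py
python3 - <<'E'
from h import *
a=get_image('scene'); s=cv2.resize(a[290:350,300:380],None,fx=8,fy=8,interpolation=cv2.INTER_CUBIC); cv2.imwrite('pics/d8.png',s)
E
```

```text
clock: 7.7
eef_pos: [408.8, -146.5, -8.6]
tool_rot: [-2.935, 1.56, -1.367]
force: [0.5, -0.0, -0.5]
width: 57.6
t 7.7 pos [ 408.8 -146.5   -8.6] jaw 89.8 xaxis [ 0.002 -0.01  -1.   ] w 57.6 F [ 0.5 -0.  -0.5] q [ 0.46  0.78 -0.28  2.26  1.05  0.24  0.79]
```

View pics/d8.png

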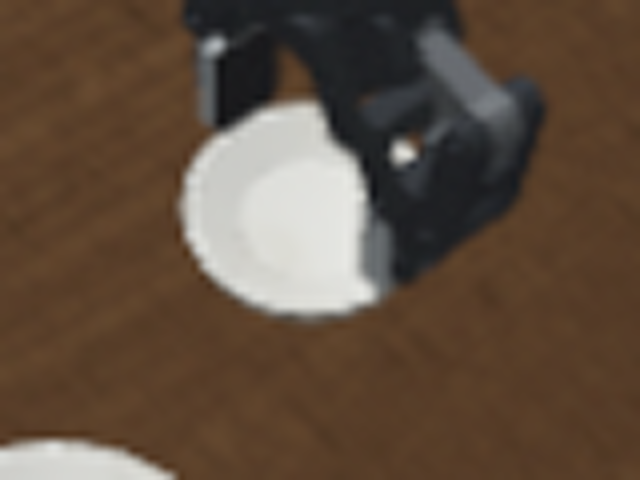

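```bash
python3 - <<'E'
from h import *
np.set_printoptions(precision=1,suppress=True)
for z in (0,5,10,15,20,30): print(z,*proj('scene',[[397.5,-175,z],[397.5,-117,z]]))
E
```

```text
0 [343.7 328. ] [325.9 310.1]
5 [343.7 326.7] [325.9 308.8]
10 [343.8 325.4] [325.9 307.5]
15 [343.9 324.1] [325.9 306.1]
20 [344.  322.7] [325.9 304.8]
30 [344.1 320.1] [326. 302.]
```

```bash
python3 -m handwheel '0.75 0 0 0 0 0 0;0.75 0 0 0 0 0 0;0.75 0 0 0 0 0 0;0.75 2 0 0 0 0 0;0.75 2 0 0 0 0 0;0.75 0 0 0 0 0 0'; python3 plan.py;  python3 -m handwheel '0.75 1.5 0 0 0 0 0;0.75 1.5 0 0 0 0 0;0.75 0 0 0 0 0 0'; python3 plan.py; python3 - <<'E'
from h import *
a=get_image('scene'); s=cv2.resize(a[290:350,300:380],None,fx=8,fy=8,interpolation=cv2.INTER_CUBIC); cv2.imwrite('pics/d9.png',s)
E
```

```text
clock: 8.35
eef_pos: [408.9, -146.5, -12.9]
tool_rot: [-2.922, 1.56, -1.354]
force: [0.2, 0.5, 0.3]
width: 74.9
t 8.3 pos [ 408.9 -146.5  -12.9] jaw 89.8 xaxis [ 0.002 -0.01  -1.   ] w 74.9 F [0.2 0.5 0.3] q [ 0.47  0.79 -0.29  2.26  1.1   0.24  0.74]
clock: 8.65
eef_pos: [408.8, -146.5, -16.3]
tool_rot: [-2.94, 1.561, -1.372]
force: [-0.0, 0.1, 0.5]
width: 74.7
t 8.7 pos [ 408.8 -146.5  -16.3] jaw 89.8 xaxis [ 0.002 -0.01  -1.   ] w 74.7 F [-0.   0.1  0.5] q [ 0.47  0.8  -0.29  2.26  1.14  0.24  0.71]
```

View pics/d9.png

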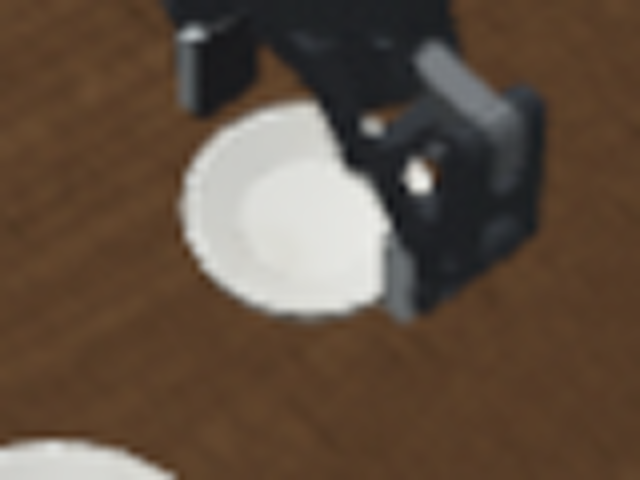

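```bash
python3 -m handwheel '0.75 1.5 0 0 0 0 0;0.75 1.5 0 0 0 0 0;0.75 0 0 0 0 0 0'; python3 plan.py;  python3 -m handwheel '0.4 0 0 0 0 0 0;0.4 0 0 0 0 0 0;0.4 0 0 0 0 0 0;0.4 0 0 0 0 0 0'; python3 plan.py; python3 - <<'E'
from h import *
a=get_image('scene'); s=cv2.resize(a[290:350,300:380],None,fx=8,fy=8,interpolation=cv2.INTER_CUBIC); cv2.imwrite('pics/d10.png',s)
E
```

```text
clock: 9.0
eef_pos: [408.8, -146.6, -19.5]
tool_rot: [-2.929, 1.56, -1.361]
force: [-1.4, 0.5, 0.1]
width: 74.7
t 9.0 pos [ 408.8 -146.6  -19.5] jaw 89.8 xaxis [ 0.002 -0.01  -1.   ] w 74.7 F [-1.4  0.5  0.1] q [ 0.47  0.81 -0.29  2.26  1.17  0.24  0.67]
clock: 9.4
eef_pos: [409.0, -146.5, -18.2]
tool_rot: [-2.836, 1.559, -1.267]
force: [-0.1, 0.1, -0.3]
width: 60.8
t 9.4 pos [ 409.  -146.5  -18.2] jaw 89.9 xaxis [ 0.003 -0.011 -1.   ] w 60.8 F [-0.1  0.1 -0.3] q [ 0.47  0.8  -0.29  2.26  1.17  0.24  0.67]
```

View pics/d10.png

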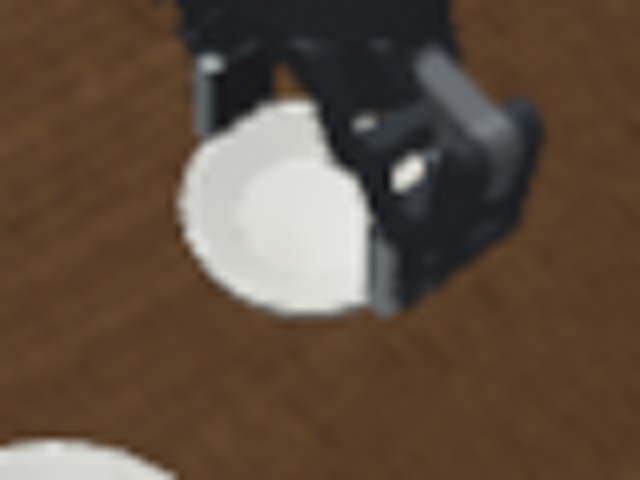

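```bash
python3 -m handwheel '-0.5 0 0 0 0 0 0;-0.5 0 0 0 0 0 0;-0.5 0 0 0 0 0 0'; python3 plan.py
```

```text
clock: 9.75
eef_pos: [409.0, -146.5, -18.4]
tool_rot: [-2.851, 1.559, -1.283]
force: [-0.2, 0.7, 1.7]
width: 59.8
t 9.8 pos [ 409.  -146.5  -18.4] jaw 89.9 xaxis [ 0.003 -0.011 -1.   ] w 59.8 F [-0.2  0.7  1.7] q [ 0.47  0.81 -0.29  2.26  1.17  0.24  0.67]
```

```bash
python3 -m handwheel '-0.5 -5 0 0 0 0 0;-0.5 -10 0 0 0 0 0;-0.5 -15 0 0 0 0 0;-0.5 -15 0 0 0 0 0;-0.5 -5 0 0 0 0 0;-0.5 0 0 0 0 0 0'; python3 plan.py 554.4 47.8 40 90 10; python3 - <<'E'
from h import *
a=get_image('scene'); s=cv2.resize(a[260:350,280:400],None,fx=6,fy=6,interpolation=cv2.INTER_CUBIC); cv2.imwrite('pics/d11.png',s)
E
```

```text
clock: 10.35
eef_pos: [407.7, -145.7, 33.6]
tool_rot: [-3.105, 1.561, -1.536]
force: [1.1, -1.2, -1.1]
width: 60.0
t 10.3 pos [ 407.7 -145.7   33.6] jaw 89.9 xaxis [ 0.   -0.01 -1.  ] w 60.0 F [ 1.1 -1.2 -1.1] q [ 0.61  0.72 -0.5   2.24  0.96  0.41  0.87]
row: -0.7 -14.6 19.4  -0.000 -0.001 0.000  x10  |d| 24 |w|deg 0.1
```

View pics/d11.png

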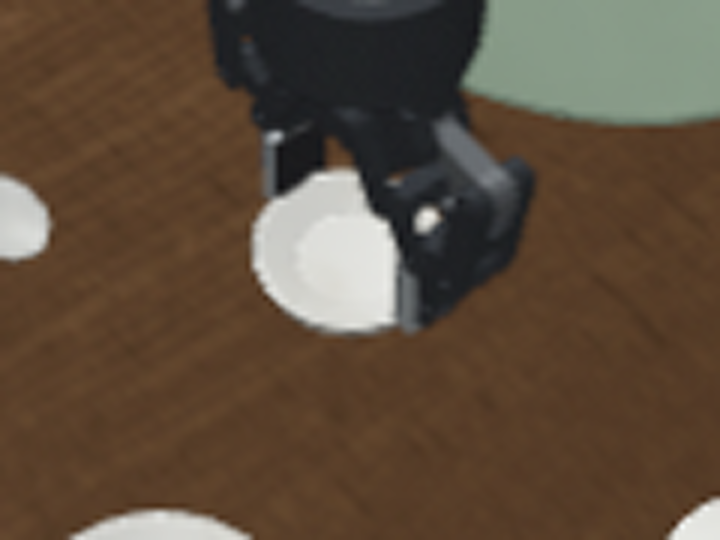

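```bash
python3 - <<'E'
from h import *
np.set_printoptions(precision=1,suppress=True)
for z in (56,60,64): print(z,px2w('scene',[(335.6,301.7)],z))
E
```

```text
56 [[ 401.4 -142.8   56. ]]
60 [[ 399.5 -144.9   60. ]]
64 [[ 397.6 -147.    64. ]]
```

```bash
python3 - <<'E'
from h import *
np.set_printoptions(precision=1,suppress=True)
c=(np.array([(493,343),(625,409),(535,508),(401,437)],float)+[820,500]+.5)/4-.5
w=px2w('scene',c,9);print(w,w.mean(0))
E
```

```text
[[585.5 102.8   9. ]
 [611.2  10.    9. ]
 [519.  -15.    9. ]
 [493.4  77.3   9. ]] [552.3  43.8   9. ]
```

```bash
python3 plan.py 560.5 43.5 40 90 9; python3 -m handwheel '-0.5 -0.7 -16.5 21 0 -0.001 0;-0.5 -0.7 -17 21 0 -0.001 0;-0.5 -0.7 -17 21 0 -0.001 0;-0.5 -0.7 -17 21 0 -0.001 0;-0.5 -0.7 -17 21 0 -0.001 0;-0.5 -0.7 -17 21 0 -0.001 0;-0.5 -0.7 -17 21 0 -0.001 0;-0.5 -0.7 -16 20 0 -0.001 0;-0.5 -0.7 -10 13 0 -0.001 0;-0.5 0 0 0 0 0 0'; python3 plan.py 560.5 43.5 20 90 3;python3 - <<'E'
from h import *
a=get_image('scene'); s=cv2.resize(a[180:270,270:390],None,fx=6,fy=6,interpolation=cv2.INTER_CUBIC); cv2.imwrite('pics/d12.png',s)
a=get_image('top'); s=cv2.resize(a[160:250,240:360],None,fx=6,fy=6,interpolation=cv2.INTER_CUBIC); cv2.imwrite('pics/d12t.png',s)
E
```

```text
t 10.4 pos [ 407.6 -145.7   33.3] jaw 89.9 xaxis [-0.   -0.01 -1.  ] w 60.3 F [-0.5 -0.7 -0.7] q [ 0.61  0.72 -0.5   2.24  0.96  0.41  0.87]
row: -0.9 -17.0 21.0  -0.000 -0.001 -0.000  x9  |d| 27 |w|deg 0.1
clock: 11.4
eef_pos: [552.4, 38.9, 28.4]
tool_rot: [1.895, 1.556, -2.822]
force: [0.1, -0.4, -1.5]
width: 59.7
t 11.4 pos [552.4  38.9  28.4] jaw 89.7 xaxis [-0.014 -0.005 -1.   ] w 59.7 F [ 0.1 -0.4 -1.5] q [ 0.25  0.84 -0.6   1.9   0.77  0.66  0.73]
row: 2.8 -2.7 1.5  -0.002 -0.002 -0.005  x3  |d| 4 |w|deg 0.3
```

View pics/d12.png

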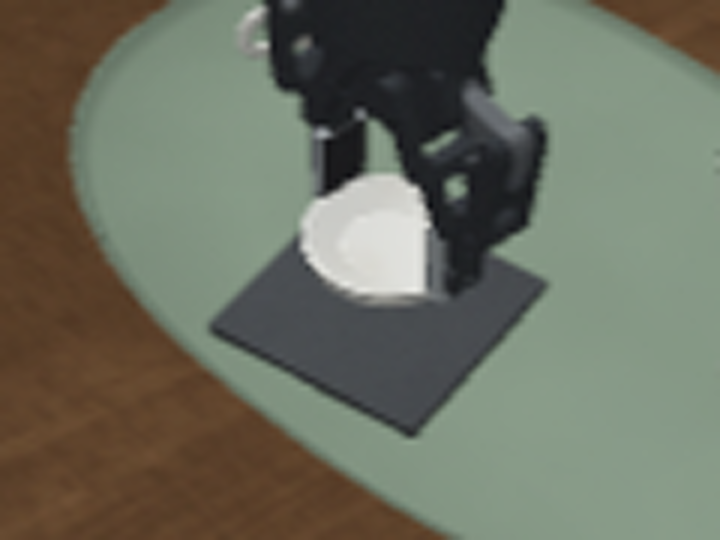

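View pics/d12t.png

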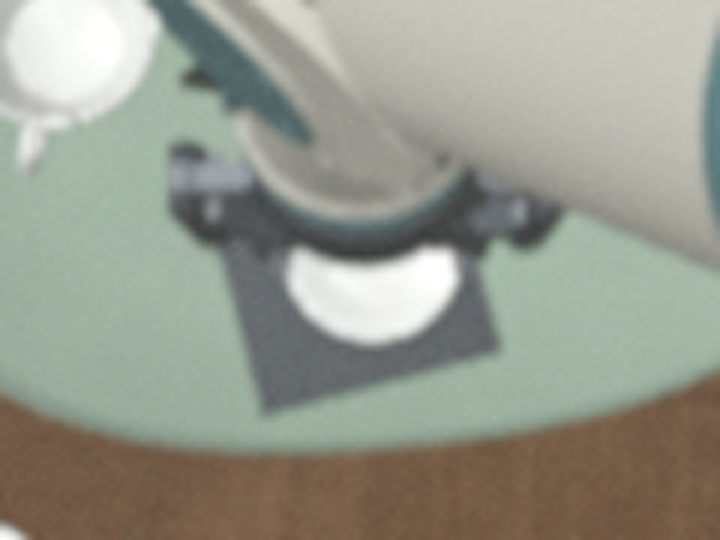

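```bash
python3 - <<'E'
from h import *
np.set_printoptions(precision=1,suppress=True)
print(px2w('top',[(301.8,203)],55), px2w('scene',[(270+372/6,180+238/6)],55))
E
```

```text
[[547.5  38.1  55. ]] [[544.3  38.9  55. ]]
```

```bash
python3 plan.py 560 46 5 90 4; python3 -m handwheel '-0.5 5.8 -2 1.8 -0.001 -0.003 -0.003;-0.5 5.8 -2 1.8 -0.001 -0.003 -0.003;-0.5 5.8 -2 1.8 -0.001 -0.003 -0.003;-0.5 5.8 -2 1.8 -0.001 -0.003 -0.003;-0.5 0 0 0 0 0 0'; python3 plan.py 560 46 -6 90 3
```

```text
t 11.5 pos [550.2  35.8  28.1] jaw 89.6 xaxis [-0.017 -0.008 -1.   ] w 60.1 F [ 0.6 -0.3 -1.1] q [ 0.26  0.84 -0.6   1.91  0.77  0.66  0.73]
row: 5.7 -2.5 2.6  -0.002 -0.002 -0.004  x4  |d| 7 |w|deg 0.3
clock: 12.0
eef_pos: [555.2, 37.7, 1.3]
tool_rot: [1.511, 1.562, 3.075]
force: [-0.4, 0.3, -0.1]
width: 60.0
t 12.0 pos [555.2  37.7   1.3] jaw 89.6 xaxis [-0.009  0.001 -1.   ] w 60.0 F [-0.4  0.3 -0.1] q [ 0.24  0.88 -0.56  1.91  0.81  0.6   0.7 ]
row: 2.4 -1.6 2.8  -0.002 0.000 -0.003  x3  |d| 4 |w|deg 0.2
```

```bash
python3 -m handwheel '-0.5 0 -1.4 2.5 -0.002 0 -0.003;-0.5 0 -1.4 2.5 -0.002 0 -0.003;-0.5 0 -1.4 2.5 -0.002 0 -0.003;-0.5 0 0 0 0 0 0;-0.5 0 0 0 0 0 0'; python3 plan.py 559 45 -6 90 3;python3 - <<'E'
from h import *
a=get_image('scene'); s=cv2.resize(a[180:270,270:390],None,fx=6,fy=6,interpolation=cv2.INTER_CUBIC); cv2.imwrite('pics/d13.png',s)
a=get_image('top'); s=cv2.resize(a[160:250,240:360],None,fx=6,fy=6,interpolation=cv2.INTER_CUBIC); cv2.imwrite('pics/d13t.png',s)
E
```

```text
clock: 12.5
eef_pos: [560.0, 46.2, 1.6]
tool_rot: [-1.052, 1.569, 0.519]
force: [-0.7, 0.2, -1.4]
width: 60.2
t 12.5 pos [560.   46.2   1.6] jaw 90.0 xaxis [ 0.002  0.001 -1.   ] w 60.2 F [-0.7  0.2 -1.4] q [ 0.22  0.88 -0.56  1.9   0.82  0.6   0.69]
row: 2.5 0.3 -0.4  0.000 0.000 0.001  x3  |d| 3 |w|deg 0.0
```

View pics/d13.png

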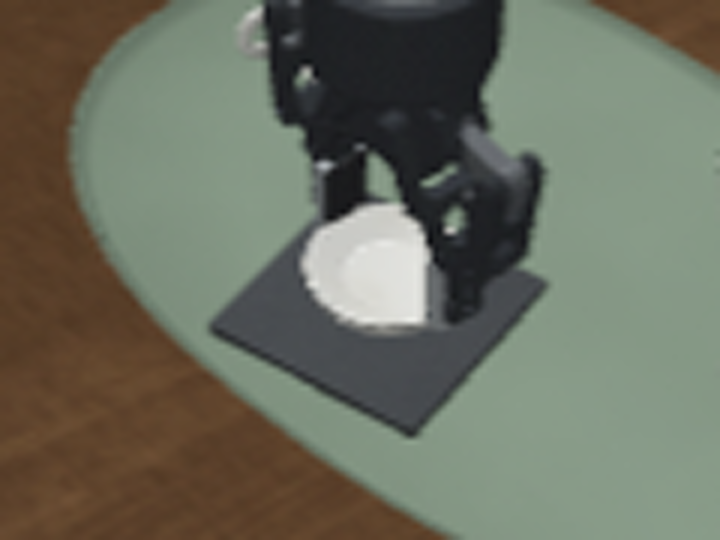

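View pics/d13t.png

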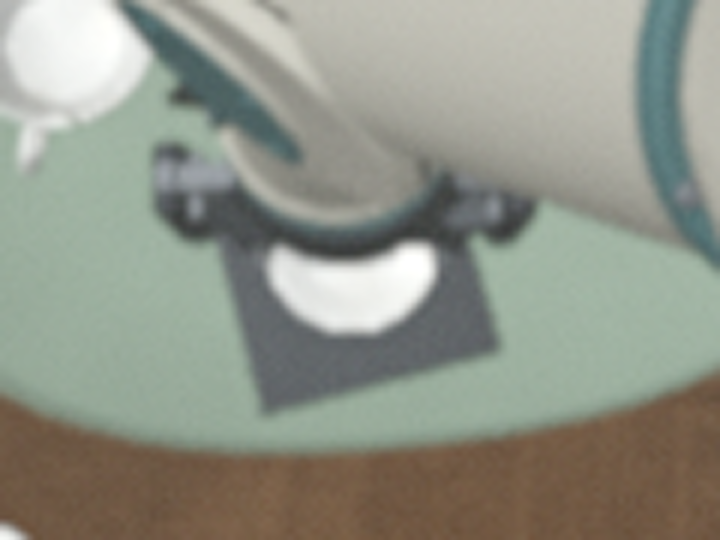

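```bash
python3 - <<'E'
from h import *
np.set_printoptions(precision=1,suppress=True)
for z in(26,32): print(px2w('top',[(298.5,201.4)],z), px2w('scene',[(270+376/6,180+266/6)],z))
E
```

```text
[[557.4  46.3  26. ]] [[553.8  47.2  26. ]]
[[556.1  46.2  32. ]] [[550.1  42.9  32. ]]
```

```bash
python3 -m handwheel '-0.5 3 0.2 -0.2 0 0 0;-0.5 3 0.2 -0.2 0 0 0;-0.5 2 0.2 -0.2 0 0 0;-0.5 0 0 0 0 0 0;-0.5 0 0 0 0 0 0'; python3 plan.py 559 45.5 -9 90 1
```

```text
clock: 13.1
eef_pos: [559.2, 45.0, -7.3]
tool_rot: [-1.065, 1.57, 0.505]
force: [-0.8, 0.5, -1.8]
width: 59.9
t 13.1 pos [559.2  45.   -7.3] jaw 90.0 xaxis [ 0.001  0.001 -1.   ] w 59.9 F [-0.8  0.5 -1.8] q [ 0.21  0.9  -0.55  1.91  0.83  0.58  0.68]
row: 1.7 0.2 0.5  -0.001 0.001 0.001  x1  |d| 2 |w|deg 0.1
```

```bash
python3 -m handwheel '-0.5 1.5 0 0 0 0 0;-0.5 0 0 0 0 0 0'; python3 plan.py; python3 -m handwheel '-0.5 1.5 0 0 0 0 0;-0.5 0 0 0 0 0 0'; python3 plan.py
```

```text
clock: 13.3
eef_pos: [559.2, 44.9, -8.9]
tool_rot: [-1.067, 1.57, 0.503]
force: [-0.7, 0.5, -0.5]
width: 60.1
t 13.3 pos [559.2  44.9  -8.9] jaw 90.0 xaxis [ 0.001  0.001 -1.   ] w 60.1 F [-0.7  0.5 -0.5] q [ 0.21  0.9  -0.54  1.91  0.83  0.58  0.68]
clock: 13.5
eef_pos: [559.5, 45.0, -8.9]
tool_rot: [-1.738, 1.569, -0.168]
force: [0.4, 0.1, -0.4]
width: 60.1
t 13.5 pos [559.5  45.   -8.9] jaw 90.0 xaxis [ 0.002 -0.    -1.   ] w 60.1 F [ 0.4  0.1 -0.4] q [ 0.21  0.9  -0.54  1.91  0.84  0.58  0.67]
```

```bash
python3 -m handwheel '0.6 0 0 0 0 0 0;0.8 0 0 0 0 0 0;0.9 0 0 0 0 0 0;1 0 0 0 0 0 0;1 -10 0 0 0 0 0;1 -20 0 0 0 0 0;1 -30 0 0 0 0 0;1 -30 0 0 0 0 0;1 -10 0 0 0 0 0;1 0 0 0 0 0 0'; python3 plan.py 421.5 192.6 90 72.7 10;python3 - <<'E'
from h import *
a=get_image('scene'); s=cv2.resize(a[180:270,270:390],None,fx=6,fy=6,interpolation=cv2.INTER_CUBIC); cv2.imwrite('pics/d14.png',s)
E
```

```text
clock: 14.5
eef_pos: [559.0, 45.6, 96.4]
tool_rot: [-1.377, 1.569, 0.195]
force: [0.4, 0.3, 0.8]
width: 85.4
t 14.5 pos [559.   45.6  96.4] jaw 90.0 xaxis [ 0.001  0.    -1.   ] w 85.4 F [0.4 0.3 0.8] q [ 0.3   0.75 -0.69  1.87  0.68  0.77  0.81]
row: 0.6 15.7 12.8  0.030 0.000 0.000  x10  |d| 20 |w|deg 1.7
```

View pics/d14.png

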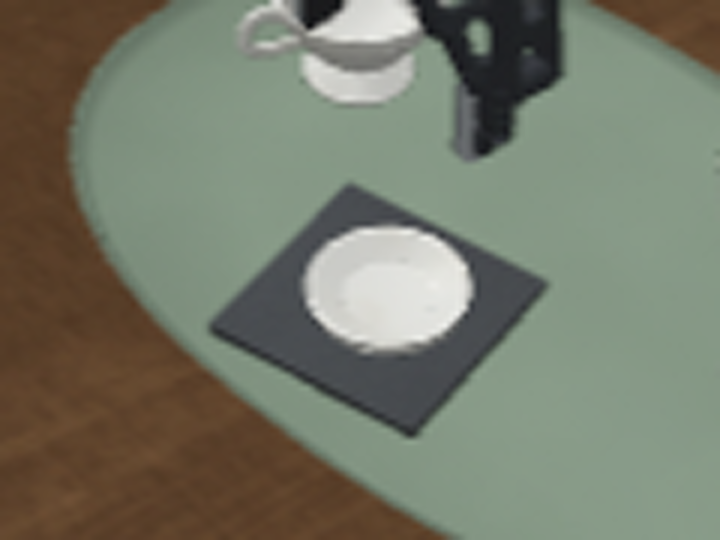

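```bash
python3 plan.py 421 191 50 72.7 9; python3 -m handwheel '1 4 16 13 0.033 0 0;1 5 17.5 14.2 0.033 0 0;1 5.2 17.5 14.2 0.033 0 0;1 5.2 17.5 14.2 0.033 0 0;1 5.2 17.5 14.2 0.033 0 0;1 5.2 17.5 14.2 0.033 0 0;1 5.2 17.5 14.2 0.033 0 0;1 5.2 17.5 14.2 0.033 0 0;1 5 10 8 0.03 0 0;1 0 0 0 0 0 0'; python3 plan.py 421 191 15 72.7 3;python3 - <<'E'
from h import *
a=get_image('scene'); s=cv2.resize(a[190:250,210:290],None,fx=8,fy=8,interpolation=cv2.INTER_CUBIC); cv2.imwrite('pics/e1.png',s)
a=get_image('top'); s=cv2.resize(a[160:310,190:390],None,fx=4,fy=4,interpolation=cv2.INTER_CUBIC); cv2.imwrite('pics/e1t.png',s)
E
```

```text
t 14.6 pos [558.7  45.5  95.7] jaw 90.0 xaxis [ 0.001  0.    -1.   ] w 85.6 F [-0.  -0.5 -0.1] q [ 0.3   0.75 -0.69  1.87  0.68  0.77  0.81]
row: 5.1 17.4 14.0  0.034 0.000 0.000  x9  |d| 23 |w|deg 1.9
clock: 15.55
eef_pos: [415.8, 183.7, 38.5]
tool_rot: [2.19, 1.552, -2.832]
force: [0.1, -0.2, -0.7]
width: 85.3
t 15.6 pos [415.8 183.7  38.5] jaw 72.3 xaxis [-0.018 -0.006 -1.   ] w 85.3 F [ 0.1 -0.2 -0.7] q [-0.17  0.71 -0.44  2.16  0.72  0.43  0.06]
row: 7.8 -1.0 2.9  -0.002 -0.004 -0.005  x3  |d| 8 |w|deg 0.4
```

View pics/e1.png

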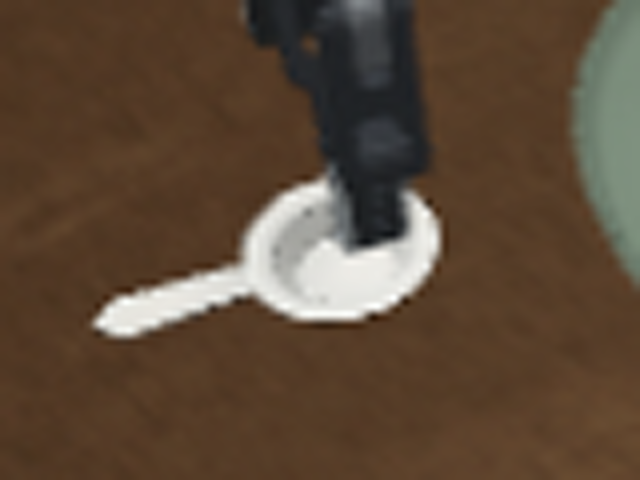

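View pics/e1t.png

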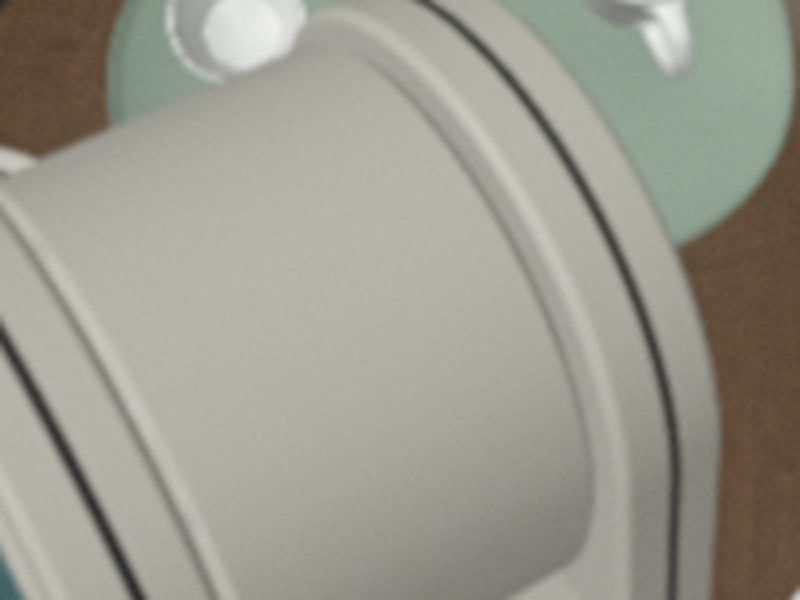

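```bash
python3 - <<'E'
from h import *
np.set_printoptions(precision=1,suppress=True)
for z in (40,50,60,70):
  print(z,(proj('scene',[[392.4,146.5,z],[413.4,139.9,z]])-[210,190])*8)
E
```

```text
40 [[335.4 305.9]
 [407.7 285.2]]
50 [[332.1 282.4]
 [404.8 261.6]]
60 [[328.8 258.6]
 [401.9 237.8]]
70 [[325.4 234.5]
 [399.  213.6]]
```

```bash
python3 plan.py 421 191 12 72.7 3; python3 -m handwheel '1 8 -1 2.5 0 -0.004 -0.005;1 8 -1 3 0 -0.004 -0.005;1 7 -1 3 0 -0.004 -0.005;1 0 0 0 0 0 0;1 0 0 0 0 0 0'; python3 plan.py 421 191 -11 72.7 4
```

```text
t 15.7 pos [417.4 182.1  39. ] jaw 72.2 xaxis [-0.016 -0.006 -1.   ] w 85.3 F [0.7 0.1 0.4] q [-0.17  0.71 -0.44  2.16  0.72  0.43  0.06]
row: 9.0 -0.3 3.3  -0.003 -0.004 -0.005  x3  |d| 10 |w|deg 0.4
clock: 16.15
eef_pos: [425.2, 186.2, 13.2]
tool_rot: [-1.457, 1.567, -0.202]
force: [0.3, -0.0, -0.5]
width: 85.7
t 16.1 pos [425.2 186.2  13.2] jaw 71.9 xaxis [ 0.003 -0.001 -1.   ] w 85.7 F [ 0.3 -0.  -0.5] q [-0.23  0.75 -0.36  2.17  0.79  0.35 -0.01]
row: 6.0 1.4 0.8  -0.004 0.000 0.001  x4  |d| 6 |w|deg 0.2
```

```bash
python3 -m handwheel '1 6 1.2 0.9 -0.003 0 0;1 6 1.2 0.9 -0.003 0 0;1 6 1.2 0.9 -0.003 0 0;1 5.5 1.2 0.9 -0.003 0 0;1 0 0 0 0 0 0;1 0 0 0 0 0 0'; python3 plan.py 421 191 -11 72.7 1;python3 - <<'E'
from h import *
a=get_image('scene'); s=cv2.resize(a[190:250,210:290],None,fx=8,fy=8,interpolation=cv2.INTER_CUBIC); cv2.imwrite('pics/e2.png',s)
E
```

```text
clock: 16.75
eef_pos: [421.6, 191.6, -12.4]
tool_rot: [-1.409, 1.567, -0.141]
force: [-0.3, 0.2, -0.3]
width: 85.7
t 16.8 pos [421.6 191.6 -12.4] jaw 72.6 xaxis [ 0.003 -0.    -1.   ] w 85.7 F [-0.3  0.2 -0.3] q [-0.29  0.8  -0.29  2.18  0.87  0.28 -0.08]
row: -1.4 0.4 -0.7  -0.001 0.001 0.003  x1  |d| 2 |w|deg 0.2
```

View pics/e2.png

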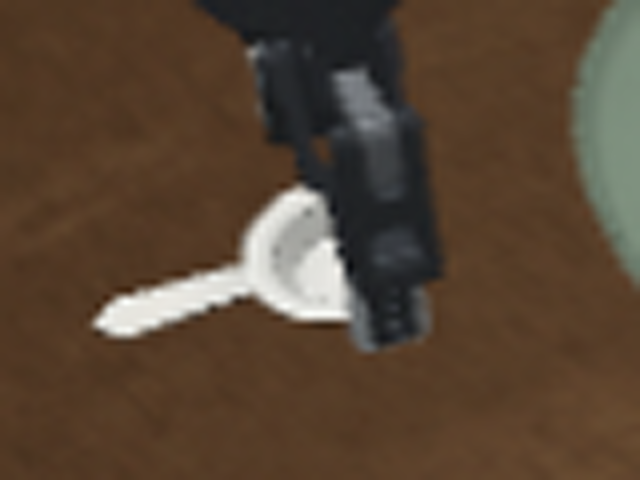

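```bash
python3 -m handwheel '0.5 -0.5 0 0 0 0 0;0.4 0 0 0 0 0 0;0.3 0 0 0 0 0 0;0 0 0 0 0 0 0;-0.5 0 0 0 0 0 0;-0.5 0 0 0 0 0 0'; python3 plan.py;python3 - <<'E'
from h import *
a=get_image('scene'); s=cv2.resize(a[190:250,210:290],None,fx=8,fy=8,interpolation=cv2.INTER_CUBIC); cv2.imwrite('pics/e3.png',s)
E
```

```text
clock: 17.4
eef_pos: [422.2, 191.6, -9.8]
tool_rot: [-1.217, 1.565, 0.051]
force: [0.9, -0.9, -0.7]
width: 51.9
t 17.4 pos [422.2 191.6  -9.8] jaw 72.6 xaxis [ 0.006  0.    -1.   ] w 51.9 F [ 0.9 -0.9 -0.7] q [-0.29  0.8  -0.3   2.18  0.87  0.28 -0.08]
```

View pics/e3.png

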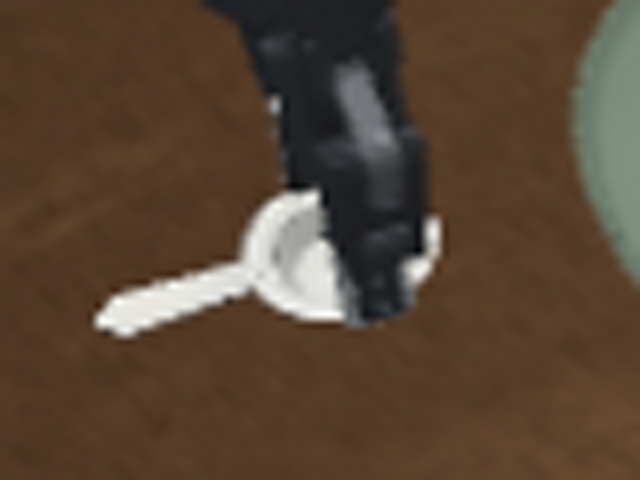

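```bash
python3 -m handwheel '-0.5 -3 0 0 0 0 0;-0.5 -8 0 0 0 0 0;-0.5 -10 0 0 0 0 0;-0.5 -10 0 0 0 0 0;-0.5 0 0 0 0 0 0'; python3 plan.py;python3 - <<'E'
from h import *
a=get_image('scene'); s=cv2.resize(a[180:240,200:280],None,fx=8,fy=8,interpolation=cv2.INTER_CUBIC); cv2.imwrite('pics/e4.png',s)
E
```

```text
clock: 17.95
eef_pos: [421.9, 191.3, 23.1]
tool_rot: [-1.338, 1.566, -0.071]
force: [0.9, -0.0, -1.2]
width: 52.0
t 17.9 pos [421.9 191.3  23.1] jaw 72.6 xaxis [ 0.005 -0.    -1.   ] w 52.0 F [ 0.9 -0.  -1.2] q [-0.22  0.74 -0.4   2.17  0.8   0.38 -0.02]
```

View pics/e4.png

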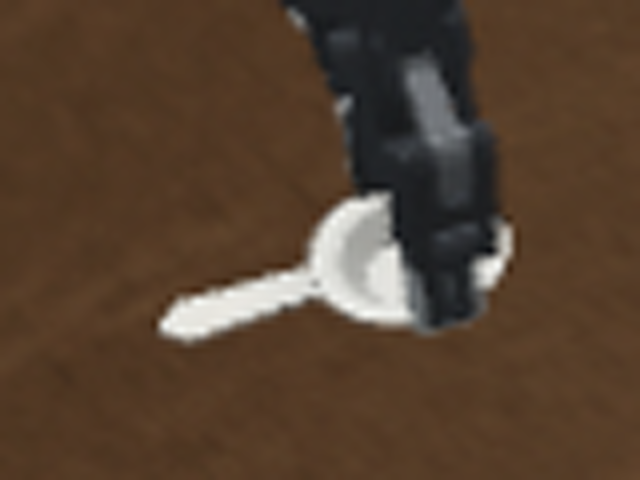

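```bash
python3 - <<'E'
from h import *
np.set_printoptions(precision=1,suppress=True)
for z in(14,17,19):print(px2w('scene',[(270+388/6,180+289.5/6)],z))
E
python3 plan.py 553 46 80 95.7 10
```

```text
[[556.6  42.9  14. ]]
[[554.8  40.8  17. ]]
[[553.6  39.4  19. ]]
t 18.0 pos [421.7 191.2  22.7] jaw 72.6 xaxis [ 0.005 -0.001 -1.   ] w 52.4 F [ 0.1  0.1 -0.5] q [-0.22  0.74 -0.4   2.17  0.8   0.38 -0.02]
row: -5.7 -14.9 -12.9  -0.040 -0.000 0.000  x10  |d| 21 |w|deg 2.3
```

```bash
python3 -m handwheel '-0.5 -8 -10 -9 -0.04 0 0;-0.5 -8 -15 -13 -0.04 0 0;-0.5 -7 -15 -13 -0.04 0 0;-0.5 -6 -15.5 -13 -0.04 0 0;-0.5 -5.7 -15.5 -13 -0.04 0 0;-0.5 -5.7 -15.5 -13 -0.04 0 0;-0.5 -5.7 -15 -13 -0.04 0 0;-0.5 -4 -15 -13 -0.04 0 0;-0.5 -2 -11 -10 -0.04 0 0;-0.5 0 0 0 0 0 0'; python3 plan.py 556 44 60 95.7 3
```

```text
clock: 19.0
eef_pos: [534.2, 59.5, 73.6]
tool_rot: [2.555, 1.568, -2.085]
force: [-0.6, 0.3, -0.8]
width: 52.3
t 19.0 pos [534.2  59.5  73.6] jaw 94.1 xaxis [-0.001 -0.002 -1.   ] w 52.3 F [-0.6  0.3 -0.8] q [ 0.28  0.77 -0.69  1.94  0.75  0.71  0.76]
row: 4.5 -6.8 -5.7  -0.009 -0.001 -0.001  x3  |d| 10 |w|deg 0.5
```

```bash
python3 -m handwheel '-0.5 8 -7 -5.7 -0.009 0 0;-0.5 8 -7 -5.7 -0.009 0 0;-0.5 8 -6 -5 -0.009 0 0;-0.5 8 0 0 0 0 0;-0.5 0 0 0 0 0 0;-0.5 0 0 0 0 0 0'; python3 plan.py 556 44 40 95.7 3; python3 - <<'E'
from h import *
a=get_image('scene'); s=cv2.resize(a[180:270,270:390],None,fx=6,fy=6,interpolation=cv2.INTER_CUBIC); cv2.imwrite('pics/e5.png',s)
a=get_image('top'); s=cv2.resize(a[160:250,240:360],None,fx=6,fy=6,interpolation=cv2.INTER_CUBIC); cv2.imwrite('pics/e5t.png',s)
E
```

```text
clock: 19.6
eef_pos: [553.5, 45.7, 36.4]
tool_rot: [1.799, 1.564, -2.81]
force: [0.1, 0.2, -0.9]
width: 51.6
t 19.6 pos [553.5  45.7  36.4] jaw 95.9 xaxis [-0.007 -0.002 -1.   ] w 51.6 F [ 0.1  0.2 -0.9] q [ 0.28  0.85 -0.66  1.9   0.81  0.69  0.8 ]
row: -1.2 -0.8 -0.7  0.001 -0.001 -0.002  x3  |d| 2 |w|deg 0.2
```

View pics/e5.png

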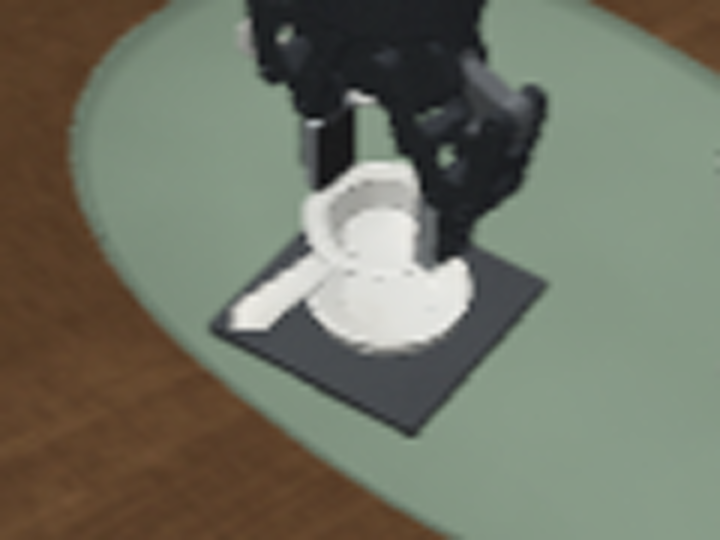

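View pics/e5t.png

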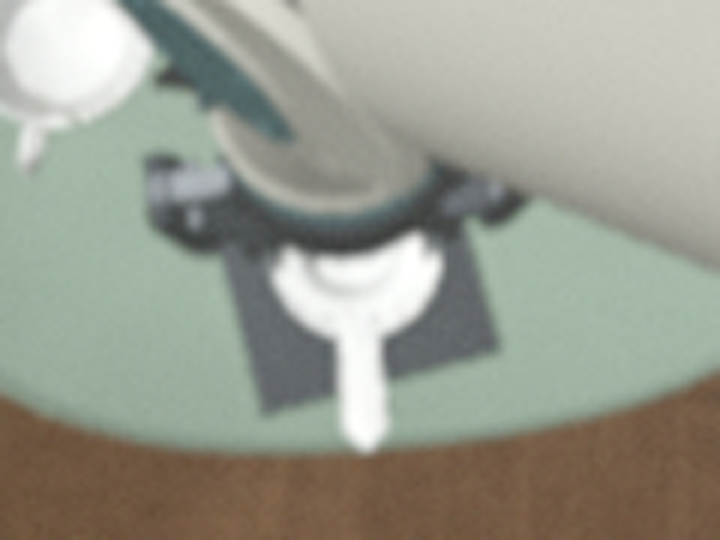

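```bash
python3 - <<'E'
from h import *
np.set_printoptions(precision=1,suppress=True)
f=lambda u,v:(240+u/6,160+v/6)
for z in(55,59):
  print(z,px2w('top',[f(366,450),f(360,345)],z), px2w('scene',[(270+380/6,180+219/6),(270+250/6,180+322/6)],z))
E
```

```text
55 [[474.5  39.4  55. ]
 [514.2  41.9  55. ]] [[553.2  44.8  55. ]
 [480.7  34.6  55. ]]
59 [[473.9  39.3  59. ]
 [513.5  41.9  59. ]] [[550.7  41.8  59. ]
 [478.5  31.7  59. ]]
```

```bash
python3 plan.py 557 45.5 12 95.7 4;  python3 -m handwheel '-0.5 6 -1 0 0 -0.001 -0.002;-0.5 6 -1 0 0 -0.001 -0.002;-0.5 6 -1 0 0 -0.001 -0.002;-0.5 5 -0.5 0 0 0 0;-0.5 0 0 0 0 0 0;-0.5 0 0 0 0 0 0'; python3 plan.py 557 45.5 5 95.7 3; python3 - <<'E'
from h import *
a=get_image('scene'); s=cv2.resize(a[180:270,270:390],None,fx=6,fy=6,interpolation=cv2.INTER_CUBIC); cv2.imwrite('pics/e6.png',s)
E
```

```text
t 19.7 pos [553.6  45.8  36.8] jaw 95.9 xaxis [-0.006 -0.002 -1.   ] w 52.2 F [-0.1  0.5 -0.9] q [ 0.28  0.85 -0.66  1.9   0.81  0.69  0.8 ]
row: 6.2 -0.9 -0.2  0.001 -0.000 -0.002  x4  |d| 6 |w|deg 0.1
clock: 20.3
eef_pos: [557.4, 46.7, 12.4]
tool_rot: [-0.594, 1.569, 1.081]
force: [-0.4, -0.1, -0.2]
width: 52.2
t 20.3 pos [557.4  46.7  12.4] jaw 96.0 xaxis [ 0.001  0.002 -1.   ] w 52.2 F [-0.4 -0.1 -0.2] q [ 0.26  0.88 -0.63  1.91  0.85  0.64  0.76]
row: 2.5 0.2 -0.4  0.002 0.001 0.000  x3  |d| 3 |w|deg 0.1
```

View pics/e6.png

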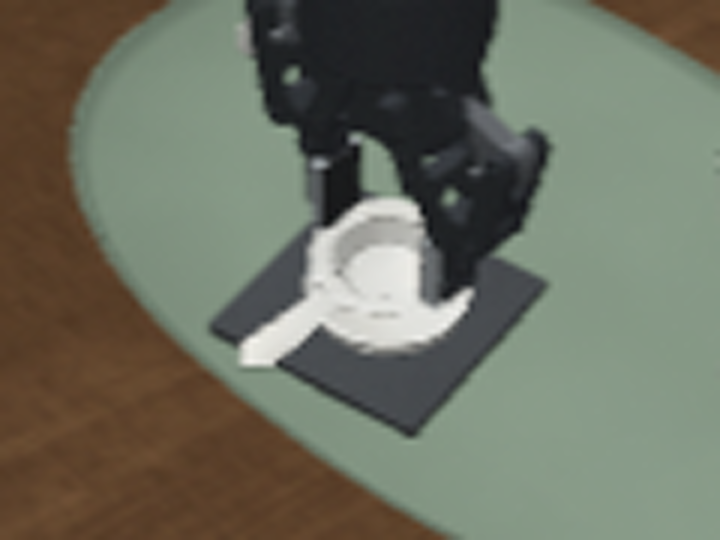

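```bash
python3 -m handwheel '-0.5 2.5 0.2 -0.3 0 0 0;-0.5 2.5 0.2 -0.3 0 0 0;-0.5 2 0.1 -0.3 0 0 0;-0.5 0 0 0 0 0 0'; python3 plan.py;  python3 -m handwheel '-0.5 1 0 0 0 0 0;-0.5 0 0 0 0 0 0'; python3 plan.py;  python3 -m handwheel '-0.5 1 0 0 0 0 0;-0.5 0 0 0 0 0 0'; python3 plan.py; python3 - <<'E'
from h import *
a=get_image('scene'); s=cv2.resize(a[180:270,270:390],None,fx=6,fy=6,interpolation=cv2.INTER_CUBIC); cv2.imwrite('pics/e7.png',s)
E
```

```text
clock: 20.75
eef_pos: [557.6, 45.8, 5.5]
tool_rot: [-0.946, 1.568, 0.728]
force: [-1.1, 0.3, 1.0]
width: 51.7
t 20.8 pos [557.6  45.8   5.5] jaw 96.0 xaxis [ 0.002  0.002 -1.   ] w 51.7 F [-1.1  0.3  1. ] q [ 0.25  0.89 -0.61  1.91  0.86  0.63  0.75]
clock: 20.95
eef_pos: [557.9, 45.9, 5.1]
tool_rot: [-1.157, 1.567, 0.518]
force: [-1.2, -0.2, 2.0]
width: 52.0
t 20.9 pos [557.9  45.9   5.1] jaw 96.0 xaxis [ 0.003  0.002 -1.   ] w 52.0 F [-1.2 -0.2  2. ] q [ 0.25  0.89 -0.61  1.91  0.86  0.63  0.75]
clock: 21.15
eef_pos: [558.0, 45.9, 5.1]
tool_rot: [-1.398, 1.567, 0.276]
force: [-1.6, 0.3, 3.5]
width: 51.8
t 21.1 pos [558.   45.9   5.1] jaw 96.0 xaxis [ 0.004  0.001 -1.   ] w 51.8 F [-1.6  0.3  3.5] q [ 0.25  0.89 -0.61  1.91  0.87  0.63  0.75]
```

View pics/e7.png

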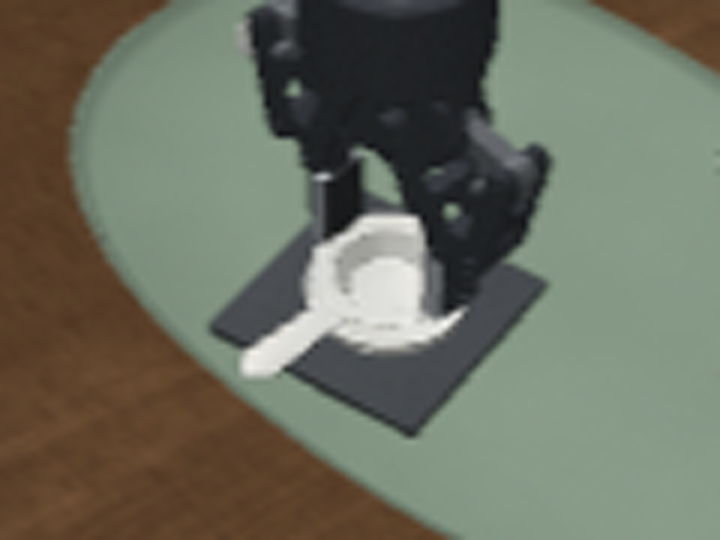

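```bash
python3 -m handwheel '0.35 0 0 0 0 0 0;0.5 0 0 0 0 0 0;0.7 0 0 0 0 0 0;0.8 0 0 0 0 0 0;0.8 -8 0 0 0 0 0;0.8 -20 0 0 0 0 0;0.5 -30 0 0 0 0 0;0.3 -40 0 0 0 0 0;0 -30 0 0 0 0 0;0 -5 0 0 0 0 0'; python3 plan.py 450.5 -311 120 90 10; python3 - <<'E'
from h import *
a=get_image('scene'); s=cv2.resize(a[180:270,270:390],None,fx=6,fy=6,interpolation=cv2.INTER_CUBIC); cv2.imwrite('pics/e8.png',s)
E
```

```text
clock: 22.2
eef_pos: [556.1, 46.1, 142.4]
tool_rot: [0.337, 1.569, 2.014]
force: [0.5, 0.1, 0.3]
width: 42.5
t 22.2 pos [556.1  46.1 142.4] jaw 96.1 xaxis [-0.001  0.002 -1.   ] w 42.5 F [0.5 0.1 0.3] q [ 0.36  0.71 -0.8   1.84  0.65  0.88  0.93]
row: 2.2 12.6 -35.1  0.011 0.000 -0.000  x10  |d| 37 |w|deg 0.6
```

View pics/e8.png

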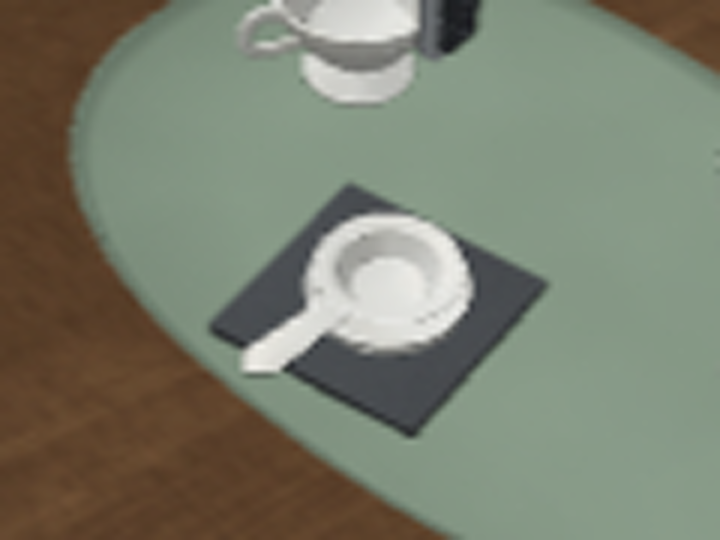

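```bash
python3 -m handwheel '0 1 12 -25 0.011 0 0;0 2.5 12.6 -35 0.011 0 0;0 2.5 12.6 -36 0.011 0 0;0 2.5 12.6 -36 0.011 0 0;0 2.5 12.6 -36 0.011 0 0;0 2.5 12.6 -36 0.011 0 0;0 2.5 12.6 -36 0.011 0 0;0 2.5 12.6 -36 0.011 0 0;0 2.5 12.6 -36 0.011 0 0;0 2.5 8 -24 0.011 0 0'; python3 -m handwheel '0 0 0 0 0 0 0'; python3 plan.py 450.5 -311 60 90 5; python3 - <<'E'
from h import *
a=get_image('scene'); cv2.imwrite('pics/l1.png',a)
a=get_image('top'); cv2.imwrite('pics/l1t.png',a)
E
```

```text
clock: 23.25
eef_pos: [446.2, -303.0, 107.4]
tool_rot: [0.89, 1.555, 2.463]
force: [0.1, -0.5, -1.4]
width: 43.0
clock: 23.35
eef_pos: [442.7, -307.2, 105.3]
tool_rot: [1.057, 1.552, 2.623]
force: [-0.2, 0.8, -0.2]
width: 42.6
t 23.4 pos [ 442.7 -307.2  105.3] jaw 89.7 xaxis [-0.017  0.009 -1.   ] w 42.6 F [-0.2  0.8 -0.2] q [ 1.04  0.75 -0.77  1.9   0.71  0.81  1.45]
row: 9.0 -1.6 -0.8  -0.001 0.002 -0.003  x5  |d| 9 |w|deg 0.2
```

View pics/l1.png

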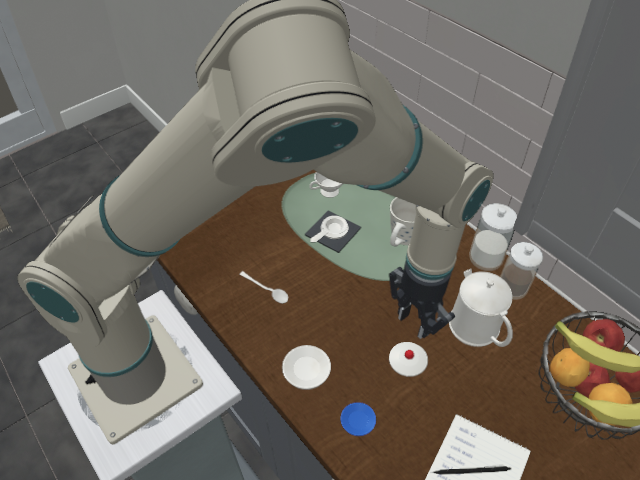

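View pics/l1t.png

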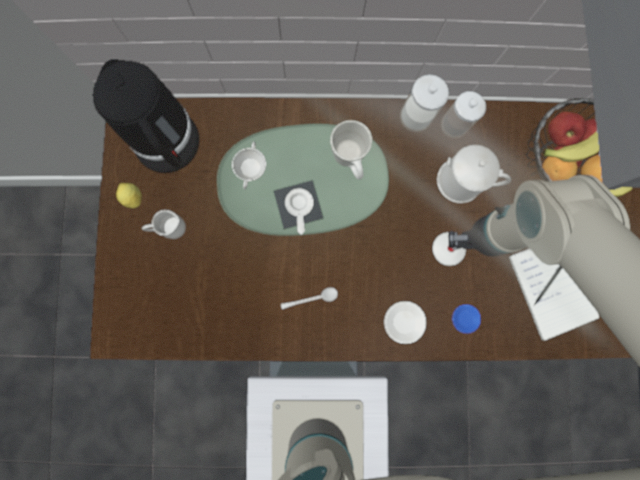

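```bash
python3 plan.py 450.5 -311 45 90 5; python3 -m handwheel '0 11 -1.6 -0.8 0 0.002 -0.003;0 12 -1.6 -0.8 0 0.002 -0.003;0 12 -1.6 -0.8 0 0.002 -0.003;0 12 -1.6 -0.8 0 0.002 -0.003;0 9 -1.2 -0.8 0 0.002 -0.003;0 0 0 0 0 0 0;0 0 0 0 0 0 0'; python3 plan.py 450.5 -311 20 90 4; python3 - <<'E'
from h import *
a=get_image('scene'); s=cv2.resize(a[310:385,350:450],None,fx=8,fy=8,interpolation=cv2.INTER_CUBIC); cv2.imwrite('pics/l2.png',s)
E
```

```text
t 23.4 pos [ 444.9 -303.1  106.2] jaw 90.0 xaxis [-0.014  0.011 -1.   ] w 43.0 F [ 0.4  0.1 -1.1] q [ 1.03  0.75 -0.77  1.9   0.7   0.81  1.45]
row: 12.2 -1.2 -1.7  0.000 0.002 -0.003  x5  |d| 12 |w|deg 0.2
clock: 24.15
eef_pos: [454.9, -299.3, 43.8]
tool_rot: [-0.279, 1.565, 1.304]
force: [0.6, -0.5, 0.9]
width: 42.9
t 24.1 pos [ 454.9 -299.3   43.8] jaw 90.7 xaxis [ 0.001  0.005 -1.   ] w 42.9 F [ 0.6 -0.5  0.9] q [ 0.96  0.83 -0.69  1.93  0.82  0.68  1.35]
row: 5.9 1.1 -2.9  0.003 0.001 0.000  x4  |d| 7 |w|deg 0.2
```

View pics/l2.png

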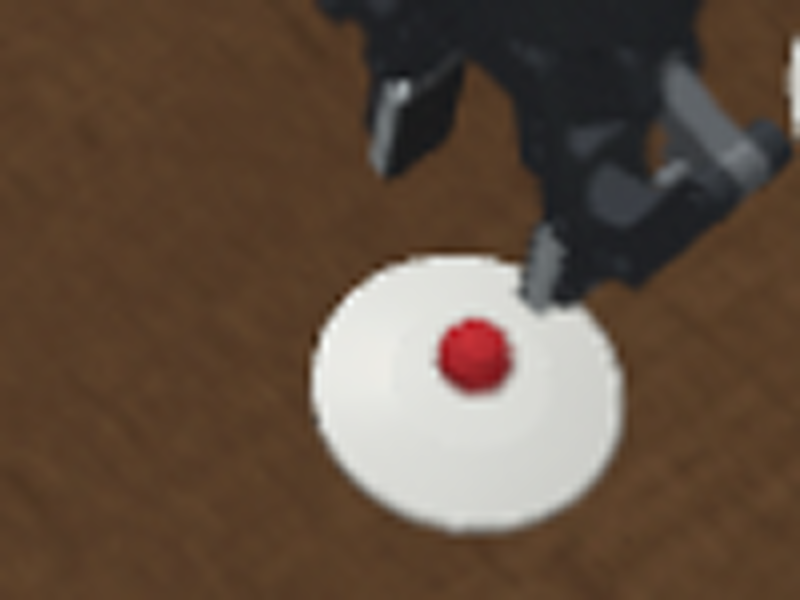

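```bash
python3 -m handwheel '0 5 1.1 -2.8 0.002 0.001 0;0 5 1.1 -2.8 0.002 0.001 0;0 5 1.1 -2.8 0.002 0.001 0;0 5 1 -2 0.002 0.001 0;0 0 0 0 0 0 0;0 0 0 0 0 0 0;0 0 0 0 0 0 0'; python3 plan.py 450.5 -311 1 90 4; python3 - <<'E'
from h import *
a=get_image('scene'); s=cv2.resize(a[310:385,350:450],None,fx=8,fy=8,interpolation=cv2.INTER_CUBIC); cv2.imwrite('pics/l3.png',s)
E
```

```text
clock: 24.9
eef_pos: [450.6, -312.1, 23.2]
tool_rot: [-1.821, 1.568, -0.248]
force: [-0.5, -0.4, 0.1]
width: 42.9
t 24.9 pos [ 450.6 -312.1   23.2] jaw 90.1 xaxis [ 0.003 -0.001 -1.   ] w 42.9 F [-0.5 -0.4  0.1] q [ 0.96  0.86 -0.65  1.94  0.86  0.65  1.33]
row: 5.6 0.0 0.3  0.000 -0.000 0.001  x4  |d| 6 |w|deg 0.1
```

View pics/l3.png

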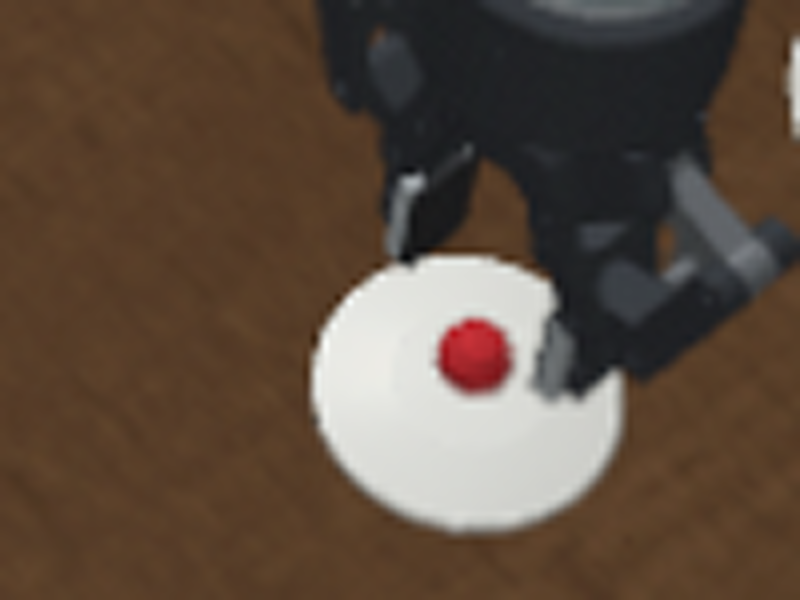

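```bash
python3 - <<'E'
from h import *
np.set_printoptions(precision=1,suppress=True)
f=lambda X:(proj('scene',X)-[350,310])*8+3.5
print(f([[450.6-11,-312.1+21.4,38],[450.6-11,-312.1-21.4,38]]),f([[451.2,-309.7,19],[450,-312,19],[450,-312,28]]))
E
```

```text
[[395.6 280.1]
 [519.5 398.4]] [[474.2 344.7]
 [477.3 353.7]
 [481.9 335.3]]
```

```bash
python3 plan.py 447 -311.5 1 90 4;  python3 -m handwheel '0 6 1 0.1 0 0 0;0 6 1 0.1 0 0 0;0 6 1 0.1 0 0 0;0 4 0.5 0 0 0 0;0 0 0 0 0 0 0;0 0 0 0 0 0 0'; python3 plan.py 447 -311.5 1 90 1; python3 - <<'E'
from h import *
a=get_image('scene'); s=cv2.resize(a[310:385,350:450],None,fx=8,fy=8,interpolation=cv2.INTER_CUBIC); cv2.imwrite('pics/l4.png',s)
E
```

```text
t 24.9 pos [ 450.7 -312.    23.3] jaw 90.1 xaxis [ 0.003 -0.001 -1.   ] w 42.4 F [0.1 0.9 0.1] q [ 0.96  0.86 -0.65  1.94  0.86  0.65  1.33]
row: 5.6 0.9 0.1  0.000 -0.000 0.001  x4  |d| 6 |w|deg 0.1
clock: 25.55
eef_pos: [447.0, -311.3, -0.8]
tool_rot: [-1.724, 1.568, -0.151]
force: [-0.1, -0.0, 0.3]
width: 42.7
t 25.6 pos [ 447.  -311.3   -0.8] jaw 90.1 xaxis [ 0.003 -0.    -1.   ] w 42.7 F [-0.1 -0.   0.3] q [ 0.94  0.89 -0.61  1.95  0.91  0.6   1.29]
row: -1.8 0.0 -0.2  0.002 -0.000 0.003  x1  |d| 2 |w|deg 0.2
```

View pics/l4.png

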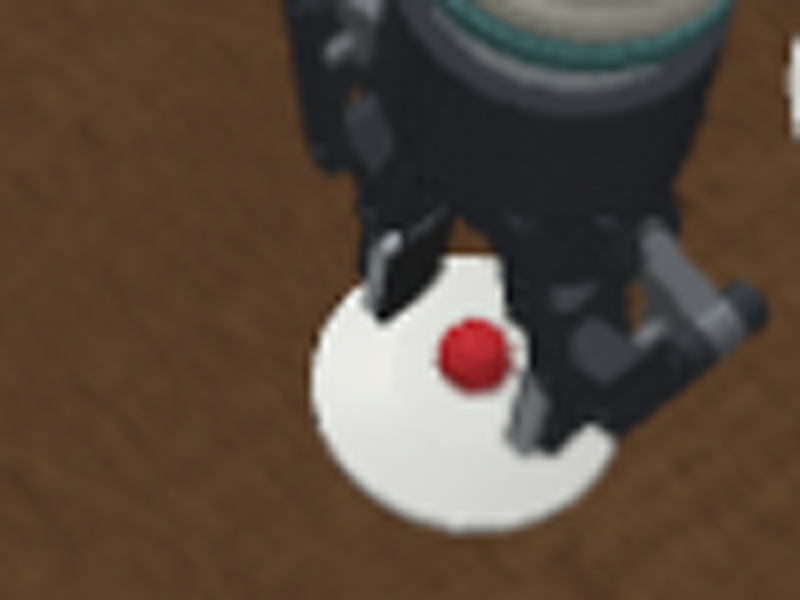

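```bash
python3 -m handwheel '-0.3 0 0 0 0 0 0;-0.5 0 0 0 0 0 0;-0.9 0 0 0 0 0 0;-0.9 0 0 0 0 0 0;-0.9 0 0 0 0 0 0'; python3 plan.py; python3 -m handwheel '-0.9 -3 0 0 0 0 0;-0.9 -8 0 0 0 0 0;-0.9 -10 0 0 0 0 0;-0.9 -10 0 0 0 0 0;-0.9 0 0 0 0 0 0;-0.9 0 0 0 0 0 0'; python3 plan.py; python3 - <<'E'
from h import *
a=get_image('scene'); s=cv2.resize(a[290:365,350:450],None,fx=8,fy=8,interpolation=cv2.INTER_CUBIC); cv2.imwrite('pics/l5.png',s)
E
```

```text
clock: 26.1
eef_pos: [447.5, -311.5, -0.0]
tool_rot: [-1.842, 1.566, -0.269]
force: [-0.1, 0.3, -0.2]
width: 15.2
t 26.1 pos [ 447.5 -311.5   -0. ] jaw 90.1 xaxis [ 0.004 -0.001 -1.   ] w 15.2 F [-0.1  0.3 -0.2] q [ 0.94  0.89 -0.61  1.95  0.91  0.6   1.29]
clock: 26.7
eef_pos: [447.7, -311.8, 34.5]
tool_rot: [-1.901, 1.565, -0.328]
force: [-0.5, 0.1, -0.5]
width: 14.9
t 26.7 pos [ 447.7 -311.8   34.5] jaw 90.1 xaxis [ 0.005 -0.002 -1.   ] w 14.9 F [-0.5  0.1 -0.5] q [ 0.98  0.84 -0.66  1.94  0.85  0.66  1.34]
```

View pics/l5.png

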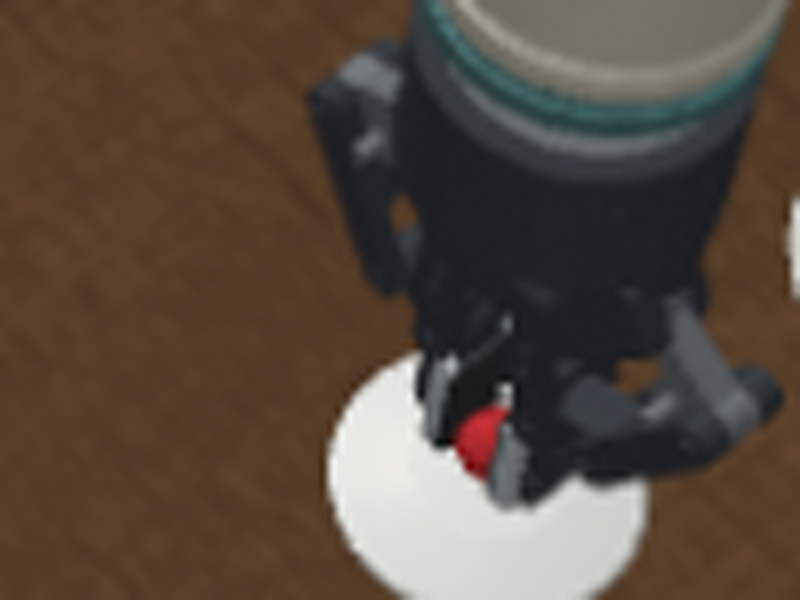

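```bash
python3 -m handwheel '-0.9 -15 0 0 0 0 0;-0.9 -25 0 5 0 0 0;-0.9 -25 0 15 0 0 0;-0.9 -20 0 25 0 0 0;-0.9 -10 -5 30 0 0 0;-0.9 0 -8 30 0 0 0;-0.9 0 -8 30 0 0 0;-0.9 0 -8 30 0 0 0;-0.9 0 -8 30 0 0 0;-0.9 0 -8 30 0 0 0'; python3 plan.py 635 159 110 90 10
```

```text
clock: 27.75
eef_pos: [492.3, -83.7, 138.7]
tool_rot: [-2.24, 1.564, -0.677]
force: [1.1, -0.7, -1.2]
width: 15.1
t 27.8 pos [492.3 -83.7 138.7] jaw 89.6 xaxis [ 0.006 -0.004 -1.   ] w 15.1 F [ 1.1 -0.7 -1.2] q [ 0.63  0.63 -0.78  2.    0.65  0.77  1.01]
row: 2.9 -14.2 24.3  -0.001 -0.000 0.001  x10  |d| 28 |w|deg 0.1
```

```bash
python3 -m handwheel '-0.9 1 -14 24 0 0 0;-0.9 2 -14 24 0 0 0;-0.9 2 -14 24 0 0 0;-0.9 2 -14 24 0 0 0;-0.9 2 -14 24 0 0 0;-0.9 2 -14 24 0 0 0;-0.9 2 -14 24 0 0 0;-0.9 2 -13 20 0 0 0;-0.9 2 -8 10 0 0 0;-0.9 0 0 0 0 0 0'; python3 -m handwheel '-0.9 0 0 0 0 0 0'; python3 plan.py 635 159 95 90 4; python3 - <<'E'
from h import *
a=get_image('scene'); s=cv2.resize(a[110:215,270:410],None,fx=5,fy=5,interpolation=cv2.INTER_CUBIC); cv2.imwrite('pics/l6.png',s)
a=get_image('top'); s=cv2.resize(a[100:220,190:350],None,fx=5,fy=5,interpolation=cv2.INTER_CUBIC); cv2.imwrite('pics/l6t.png',s)
E
```

```text
clock: 28.75
eef_pos: [614.7, 130.2, 128.7]
tool_rot: [-1.58, 1.564, -0.006]
force: [-0.1, -0.1, -0.2]
width: 15.4
clock: 28.85
eef_pos: [614.1, 129.4, 128.7]
tool_rot: [-1.74, 1.565, -0.166]
force: [-0.4, 0.5, -0.5]
width: 15.2
t 28.9 pos [614.1 129.4 128.7] jaw 90.2 xaxis [ 0.006 -0.001 -1.   ] w 15.2 F [-0.4  0.5 -0.5] q [ 0.17  0.8  -0.74  1.66  0.64  0.94  0.77]
row: 8.4 -5.2 7.4  0.001 -0.000 0.001  x4  |d| 12 |w|deg 0.1
```

View pics/l6.png

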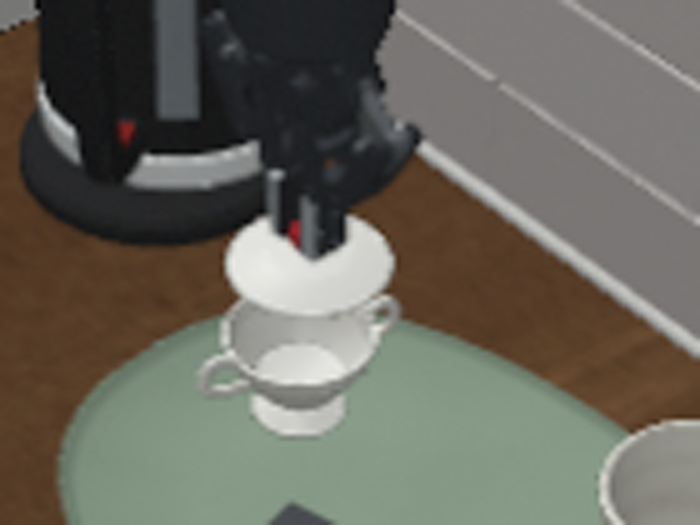

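View pics/l6t.png

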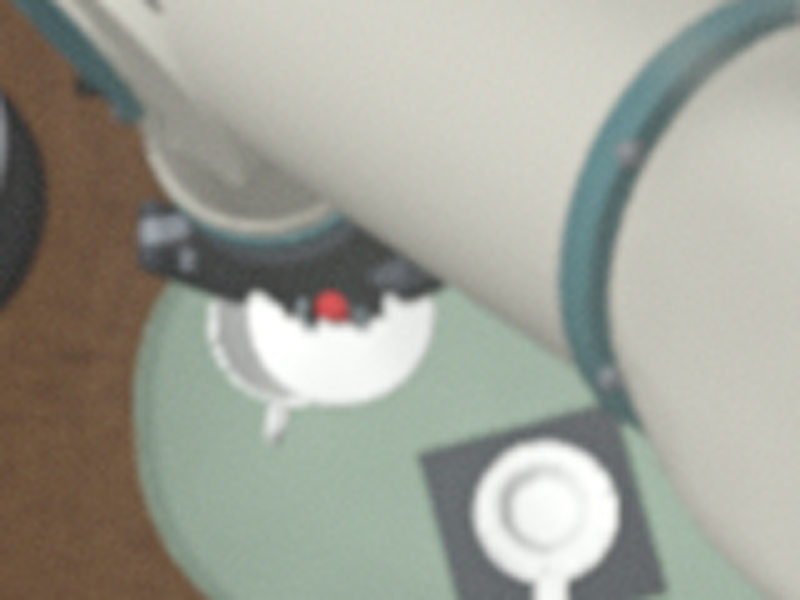

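```bash
python3 - <<'E'
from h import *
np.set_printoptions(precision=1,suppress=True)
for z in (144,148,152):print(px2w('top',[(190+332/5,100+307/5)],z))
print(px2w('scene',[(270+310/5,110+265/5)],129))
E
python3 plan.py
```

```text
[[616.5 131.9 144. ]]
[[615.3 131.4 148. ]]
[[614.  130.9 152. ]]
[[616.6 126.6 129. ]]
t 28.9 pos [614.1 128.8 128.7] jaw 90.2 xaxis [ 0.006 -0.001 -1.   ] w 15.1 F [-0.8  0.4 -1.5] q [ 0.17  0.8  -0.74  1.66  0.64  0.94  0.77]
```

```bash
python3 -m handwheel '-0.9 8 -5.2 7.4 0.001 0 0.001;-0.9 8 -5.2 7.4 0.001 0 0.001;-0.9 8 -5.2 7.4 0.001 0 0.001;-0.9 8 -4.5 6 0.001 0 0.001;-0.9 6 0 0 0 0 0;-0.9 6 0 0 0 0 0;-0.9 0 0 0 0 0 0;-0.9 0 0 0 0 0 0'; python3 plan.py 635.5 159 75 90 4; python3 - <<'E'
from h import *
a=get_image('scene'); s=cv2.resize(a[130:205,280:380],None,fx=8,fy=8,interpolation=cv2.INTER_CUBIC); cv2.imwrite('pics/l7.png',s)
a=get_image('top'); s=cv2.resize(a[100:220,190:350],None,fx=5,fy=5,interpolation=cv2.INTER_CUBIC); cv2.imwrite('pics/l7t.png',s)
E
```

```text
clock: 29.75
eef_pos: [634.9, 155.7, 79.3]
tool_rot: [2.785, 1.566, -1.932]
force: [-0.5, 0.1, -0.5]
width: 14.9
t 29.8 pos [634.9 155.7  79.3] jaw 89.7 xaxis [-0.002 -0.004 -1.   ] w 14.9 F [-0.5  0.1 -0.5] q [ 0.1   0.89 -0.69  1.6   0.68  0.91  0.72]
row: 1.1 -0.2 0.8  -0.001 -0.001 -0.000  x4  |d| 1 |w|deg 0.1
```

View pics/l7.png

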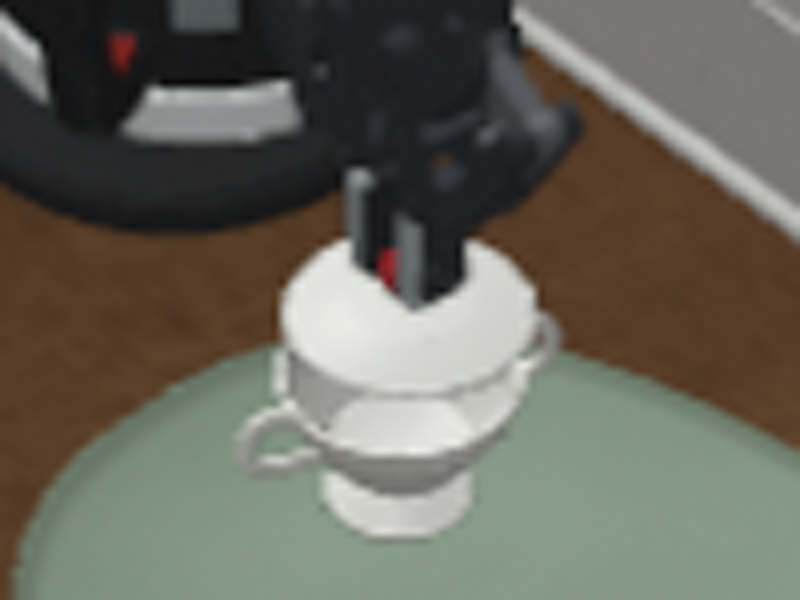

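View pics/l7t.png

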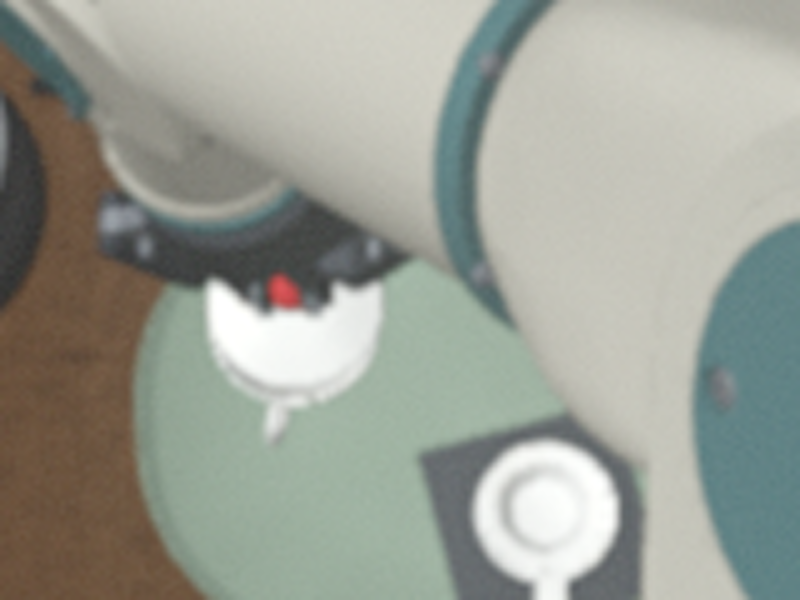

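```bash
python3 -m handwheel '-0.9 5 0 0.6 0 0 0;-0.9 5 0 0.6 0 0 0;-0.9 5 0 0.6 0 0 0;-0.9 5 0 0 0 0 0;-0.9 0 0 0 0 0 0;-0.9 0 0 0 0 0 0'; python3 plan.py 635 157.5 56 90 1; python3 - <<'E'
from h import *
a=get_image('scene'); s=cv2.resize(a[130:205,280:380],None,fx=8,fy=8,interpolation=cv2.INTER_CUBIC); cv2.imwrite('pics/l8.png',s)
E
```

```text
clock: 30.45
eef_pos: [635.4, 156.9, 58.6]
tool_rot: [-3.111, 1.567, -1.545]
force: [0.7, 0.4, 0.1]
width: 15.3
t 30.4 pos [635.4 156.9  58.6] jaw 89.7 xaxis [ 0.    -0.004 -1.   ] w 15.3 F [0.7 0.4 0.1] q [ 0.09  0.91 -0.68  1.61  0.7   0.88  0.7 ]
row: 2.6 0.4 0.6  -0.006 -0.004 0.000  x1  |d| 3 |w|deg 0.4
```

View pics/l8.png

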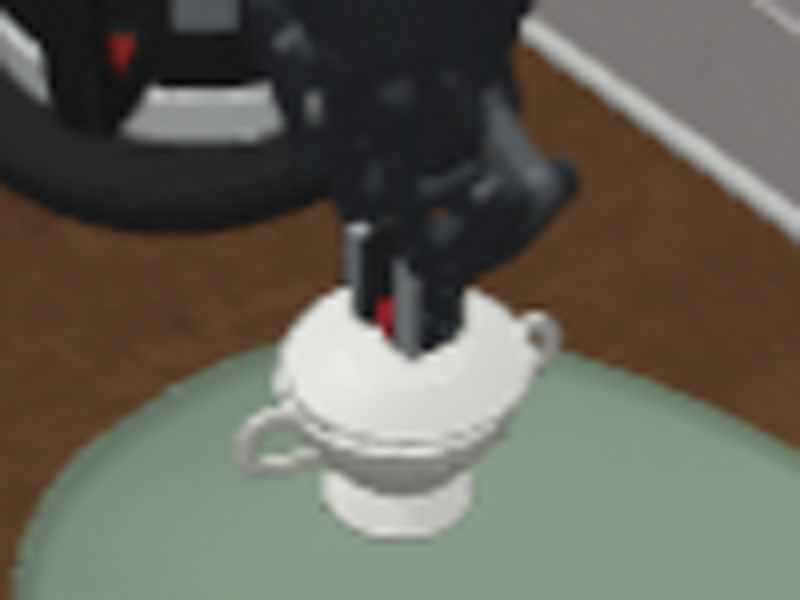

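```bash
python3 -m handwheel '-0.9 2 0.3 0.7 0 0 0;-0.9 1.5 0.3 0.5 0 0 0;-0.9 0 0 0 0 0 0'; python3 plan.py; python3 -m handwheel '-0.9 1 0 0 0 0 0;-0.9 0 0 0 0 0 0'; python3 plan.py
```

```text
clock: 30.8
eef_pos: [635.0, 158.2, 55.2]
tool_rot: [-2.99, 1.567, -1.425]
force: [-0.6, 0.1, -1.3]
width: 15.1
t 30.8 pos [635.  158.2  55.2] jaw 89.7 xaxis [ 0.001 -0.004 -1.   ] w 15.1 F [-0.6  0.1 -1.3] q [ 0.09  0.92 -0.67  1.61  0.71  0.87  0.7 ]
clock: 31.0
eef_pos: [635.1, 158.4, 54.5]
tool_rot: [-2.873, 1.567, -1.307]
force: [0.0, 0.6, -0.1]
width: 15.3
t 31.0 pos [635.1 158.4  54.5] jaw 89.7 xaxis [ 0.001 -0.004 -1.   ] w 15.3 F [ 0.   0.6 -0.1] q [ 0.08  0.92 -0.67  1.61  0.71  0.87  0.69]
```

```bash
python3 -m handwheel '-0.9 0.7 0 0 0 0 0;-0.9 0 0 0 0 0 0'; python3 plan.py;  python3 -m handwheel '-0.5 0 0 0 0 0 0;-0.3 0 0 0 0 0 0;-0.1 0 0 0 0 0 0;-0.1 -3 0 0 0 0 0;-0.1 -10 0 0 0 0 0;-0.1 -20 0 0 0 0 0;0.2 -30 0 0 0 0 0;0.6 -25 0 0 0 0 0;1 -10 0 0 0 0 0;1 0 0 0 0 0 0';python3 plan.py 499.1 338.5 130 7 8;python3 - <<'E'
from h import *
a=get_image('scene'); s=cv2.resize(a[130:205,280:380],None,fx=8,fy=8,interpolation=cv2.INTER_CUBIC); cv2.imwrite('pics/l9.png',s)
E
```

```text
clock: 31.2
eef_pos: [635.3, 158.5, 54.4]
tool_rot: [-2.773, 1.566, -1.208]
force: [0.1, 0.6, 1.0]
width: 14.9
t 31.2 pos [635.3 158.5  54.4] jaw 89.7 xaxis [ 0.002 -0.004 -1.   ] w 14.9 F [0.1 0.6 1. ] q [ 0.08  0.92 -0.67  1.61  0.71  0.87  0.69]
clock: 32.2
eef_pos: [635.1, 159.3, 158.0]
tool_rot: [-2.613, 1.567, -1.047]
force: [-1.0, 0.1, 0.0]
width: 85.1
t 32.2 pos [635.1 159.3 158. ] jaw 89.7 xaxis [ 0.002 -0.003 -1.   ] w 85.1 F [-1.   0.1  0. ] q [ 0.12  0.8  -0.75  1.55  0.61  1.04  0.77]
row: 3.4 29.4 8.6  0.180 -0.000 0.000  x8  |d| 31 |w|deg 10.3
```

View pics/l9.png

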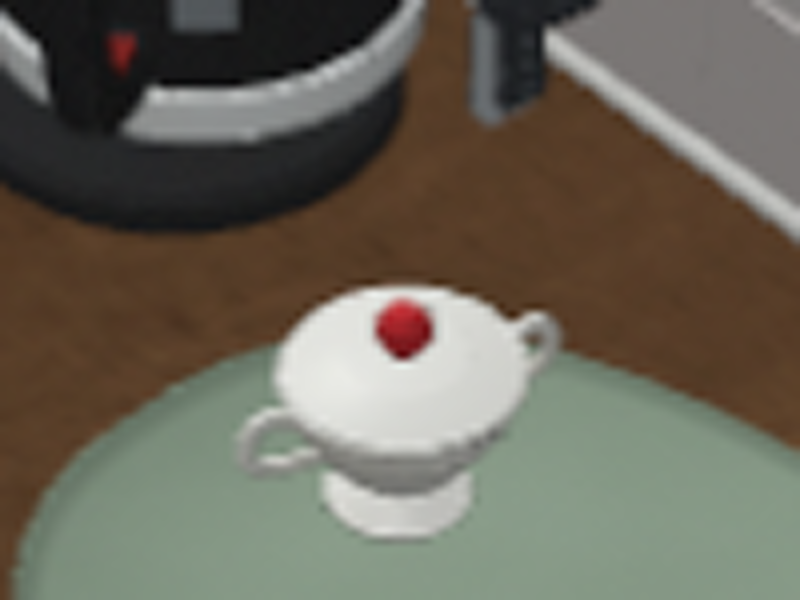

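```bash
python3 plan.py 500 220 140 40 9
```

```text
t 32.2 pos [634.8 159.1 157.2] jaw 89.7 xaxis [ 0.001 -0.003 -1.   ] w 85.9 F [-0.1 -0.1 -1.1] q [ 0.12  0.8  -0.75  1.55  0.61  1.04  0.77]
row: 1.9 16.9 0.6  0.096 -0.000 0.000  x9  |d| 17 |w|deg 5.5
```

```bash
python3 -m handwheel '1 1.9 17 0.6 0.096 0 0;1 1.9 17 0.6 0.096 0 0;1 1.9 17 0.6 0.096 0 0;1 1.9 17 0.6 0.096 0 0;1 1.9 17 0.6 0.096 0 0;1 1.9 17 0.6 0.096 0 0;1 1.9 17 0.6 0.096 0 0;1 1.9 17 0.6 0.096 0 0;1 1.9 15 0.6 0.096 0 0'; python3 plan.py 497 339 110 7.5 8
```

```text
clock: 33.15
eef_pos: [491.9, 214.6, 127.3]
tool_rot: [3.057, 1.55, -2.566]
force: [0.5, 0.4, 0.2]
width: 85.6
t 33.1 pos [491.9 214.6 127.3] jaw 37.8 xaxis [-0.017 -0.011 -1.   ] w 85.6 F [0.5 0.4 0.2] q [-0.14  0.64 -0.5   1.89  0.43  0.74 -0.23]
row: 2.1 14.0 7.1  0.066 -0.003 0.000  x8  |d| 16 |w|deg 3.8
```

```bash
python3 -m handwheel '1 0 13 7 0.066 -0.003 0;1 2 14 7 0.066 -0.003 0;1 2 14 7 0.066 -0.003 0;1 2 14 7 0.066 -0.003 0;1 2 14 7 0.066 -0.003 0;1 2 14 7 0.066 -0.003 0;1 2 13 7 0.066 -0.003 0;1 1 7 4 0.06 -0.003 0;1 0 0 0 0 0 0;1 0 0 0 0 0 0'; python3 plan.py 497 339 70 7.5 4; python3 - <<'E'
from h import *
a=get_image('scene'); s=cv2.resize(a[110:215,180:320],None,fx=5,fy=5,interpolation=cv2.INTER_CUBIC); cv2.imwrite('pics/j1.png',s)
a=get_image('top'); s=cv2.resize(a[170:290,100:260],None,fx=5,fy=5,interpolation=cv2.INTER_CUBIC); cv2.imwrite('pics/j1t.png',s)
E
```

```text
clock: 34.15
eef_pos: [485.4, 327.9, 98.9]
tool_rot: [-2.424, 1.547, -2.303]
force: [-0.5, -0.1, 0.5]
width: 85.5
t 34.1 pos [485.4 327.9  98.9] jaw 6.9 xaxis [-0.016 -0.018 -1.   ] w 85.5 F [-0.5 -0.1  0.5] q [-0.45  0.71 -0.31  1.78  0.31  0.73 -0.81]
row: 7.2 2.5 3.3  -0.003 -0.005 0.004  x4  |d| 8 |w|deg 0.4
```

View pics/j1.png

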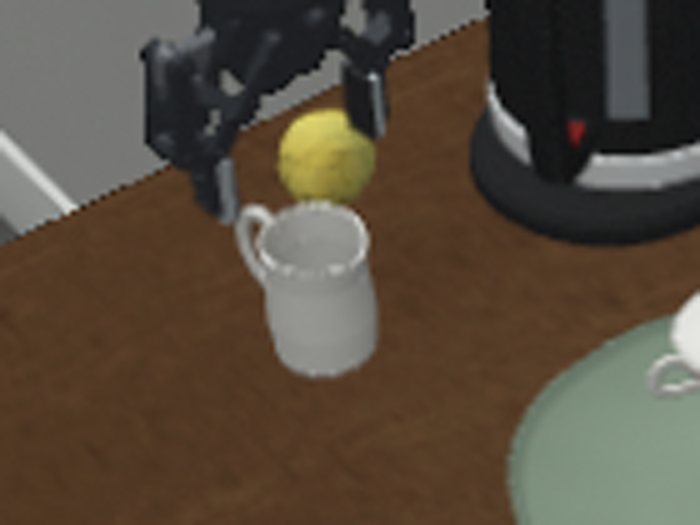

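View pics/j1t.png

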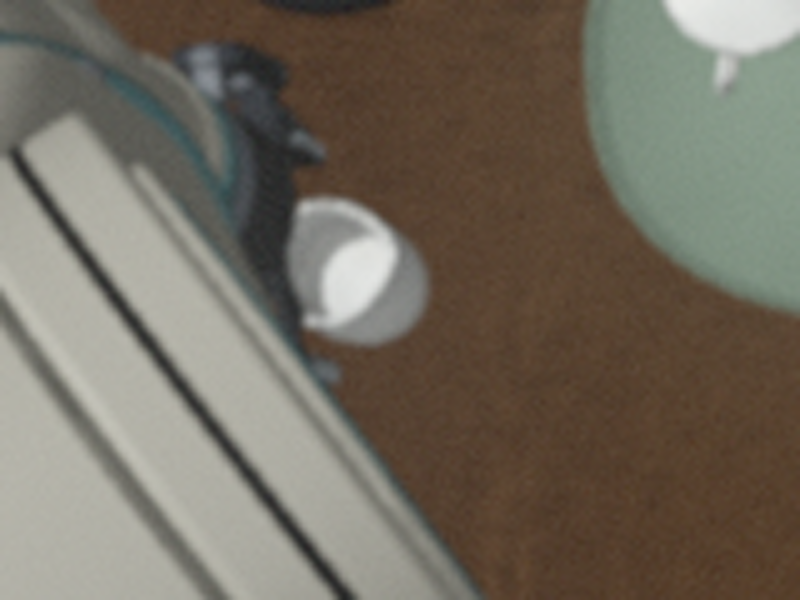

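```bash
python3 -m handwheel '1 6 2.8 3 -0.003 -0.005 0.004;1 6 2.8 3 -0.003 -0.005 0.004;1 6 2.8 3 -0.003 -0.005 0.004;1 5 2.5 3 -0.003 -0.005 0.004;1 0 0 0 0 0 0;1 0 0 0 0 0 0;1 0 0 0 0 0 0'; python3 plan.py 497 340 60 7.5 3; python3 - <<'E'
from h import *
a=get_image('scene'); s=cv2.resize(a[110:215,180:320],None,fx=5,fy=5,interpolation=cv2.INTER_CUBIC); cv2.imwrite('pics/j2.png',s)
a=get_image('top'); s=cv2.resize(a[170:290,100:260],None,fx=5,fy=5,interpolation=cv2.INTER_CUBIC); cv2.imwrite('pics/j2t.png',s)
E
```

```text
clock: 34.95
eef_pos: [497.3, 338.4, 73.4]
tool_rot: [0.331, 1.568, 0.463]
force: [-0.3, 0.2, -0.5]
width: 85.3
t 35.0 pos [497.3 338.4  73.4] jaw 7.5 xaxis [ 0.003  0.001 -1.   ] w 85.3 F [-0.3  0.2 -0.5] q [-0.46  0.75 -0.3   1.77  0.33  0.66 -0.82]
row: 4.5 0.5 -0.0  0.000 0.001 -0.000  x3  |d| 4 |w|deg 0.1
```

View pics/j2.png

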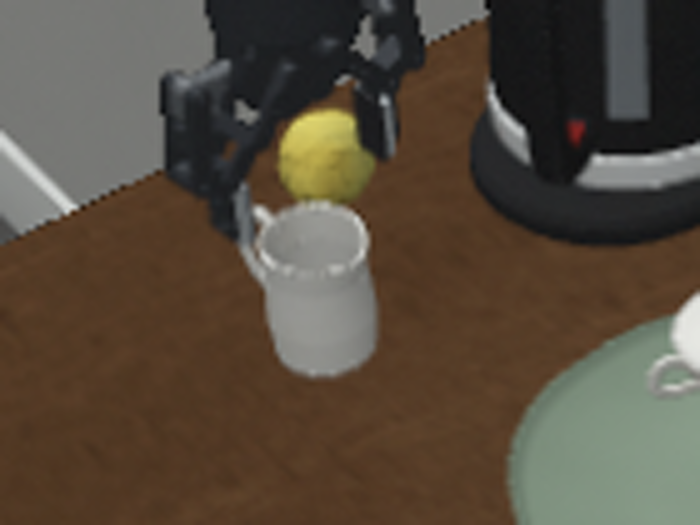

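View pics/j2t.png

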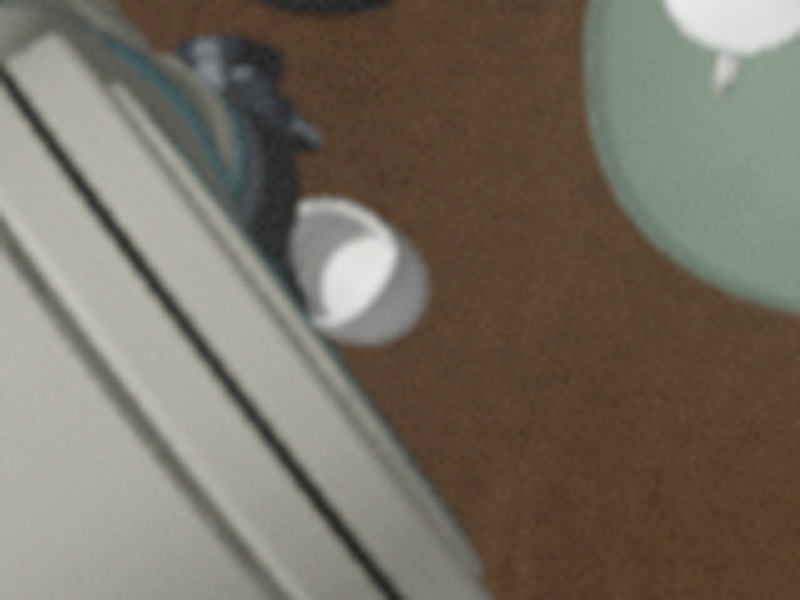

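```bash
python3 - <<'E'
from h import *
np.set_printoptions(precision=1,suppress=True)
f=lambda X:(proj('scene',X)-[180,110])*5+2
p=np.array([497.3,338.4,98]);z=np.array([.991,.13,0]);y=np.array([-.13,.991,0])
print(f([p-45*z-11*y,p+45*z-11*y,p]), f([[498,338,73],[498,338,0]]))
E
```

```text
[[253.7 253.3]
 [388.9 168.9]
 [307.9 200.9]] [[314.7 239.1]
 [329.1 345.7]]
```

```bash
python3 -m handwheel '1 10 0 0 0 0 0;1 10 0 0 0 0 0;1 10 0 0 0 0 0;1 10 0 0 0 0 0;1 10 0 0 0 0 0;1 5 0 0 0 0 0;1 0 0 0 0 0 0;1 0 0 0 0 0 0'; python3 plan.py 497 339 14 7.5 1; python3 - <<'E'
from h import *
a=get_image('scene'); s=cv2.resize(a[110:215,180:320],None,fx=5,fy=5,interpolation=cv2.INTER_CUBIC); cv2.imwrite('pics/j3.png',s)
E
```

```text
clock: 35.85
eef_pos: [496.8, 338.2, 12.6]
tool_rot: [0.14, 1.569, 0.272]
force: [-1.0, -0.4, -0.0]
width: 85.6
t 35.9 pos [496.8 338.2  12.6] jaw 7.6 xaxis [ 0.002  0.    -1.   ] w 85.6 F [-1.  -0.4 -0. ] q [-0.49  0.84 -0.26  1.8   0.37  0.55 -0.85]
row: -1.4 0.8 0.4  0.001 0.002 -0.000  x1  |d| 2 |w|deg 0.1
```

View pics/j3.png

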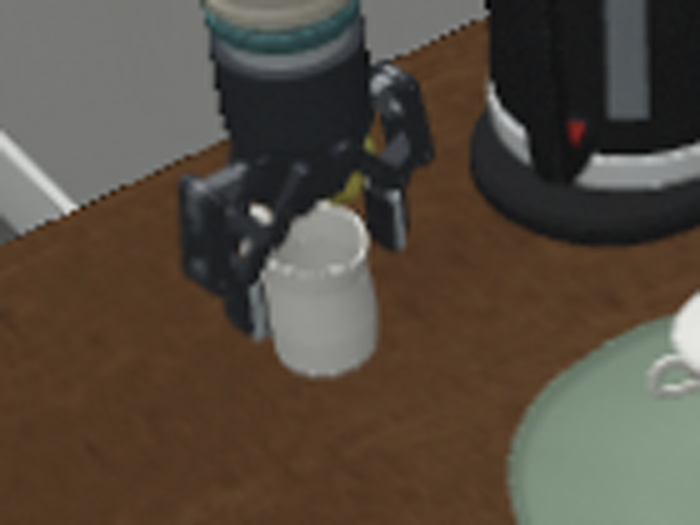

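```bash
python3 -m handwheel '0.6 0 0 0 0 0 0;0.45 0 0 0 0 0 0;0.3 0 0 0 0 0 0;0 0 0 0 0 0 0;0 0 0 0 0 0 0;0 0 0 0 0 0 0'; python3 plan.py; python3 -m handwheel '0 -5 0 0 0 0 0;0 -15 0 0 0 0 0;0 -20 0 0 0 0 0;0 -10 0 0 0 0 0;0 0 0 0 0 0 0;0 0 0 0 0 0 0'; python3 plan.py 560 200 130 7.5 6; python3 - <<'E'
from h import *
a=get_image('scene'); s=cv2.resize(a[90:195,180:320],None,fx=5,fy=5,interpolation=cv2.INTER_CUBIC); cv2.imwrite('pics/j4.png',s)
E
```

```text
clock: 36.5
eef_pos: [497.7, 338.7, 14.4]
tool_rot: [0.352, 1.566, 0.483]
force: [-0.5, -0.2, -0.4]
width: 54.5
t 36.5 pos [497.7 338.7  14.4] jaw 7.5 xaxis [ 0.004  0.002 -1.   ] w 54.5 F [-0.5 -0.2 -0.4] q [-0.49  0.84 -0.26  1.79  0.37  0.55 -0.85]
clock: 37.1
eef_pos: [497.5, 338.5, 68.6]
tool_rot: [0.354, 1.566, 0.486]
force: [-0.5, -0.2, -1.1]
width: 54.6
t 37.1 pos [497.5 338.5  68.6] jaw 7.5 xaxis [ 0.004  0.002 -1.   ] w 54.6 F [-0.5 -0.2 -1.1] q [-0.46  0.76 -0.3   1.78  0.34  0.65 -0.82]
row: -10.2 -24.2 7.3  0.000 0.001 -0.000  x6  |d| 27 |w|deg 0.0
```

View pics/j4.png

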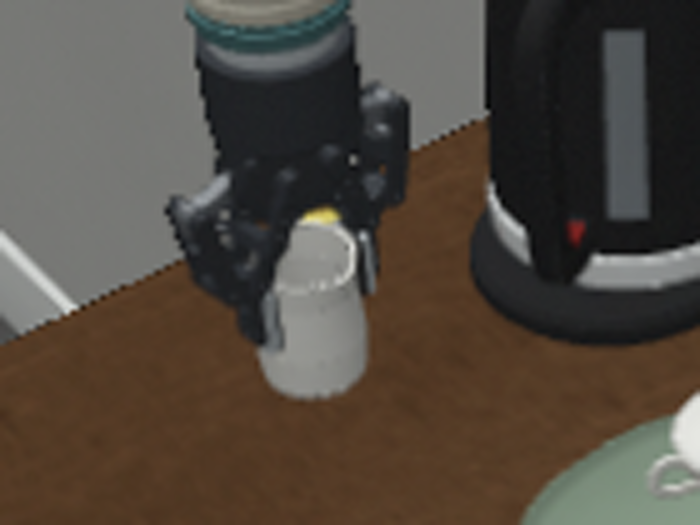

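```bash
python3 -m handwheel '0 -15 -5 2 0 0 0;0 -20 -15 5 0 0 0;0 -20 -20 8 0 0 0;0 -10 -24 8 0 0 0;0 -3 -24 8 0 0 0;0 0 -24 8 0 0 0;0 0 -15 5 0 0 0;0 0 0 0 0 0 0'; python3 plan.py 655 46 140 10.5 8
```

```text
clock: 37.95
eef_pos: [559.3, 211.7, 141.0]
tool_rot: [-0.743, 1.569, -0.61]
force: [-0.0, -0.1, -1.3]
width: 54.5
t 38.0 pos [559.3 211.7 141. ] jaw 7.7 xaxis [ 0.001 -0.001 -1.   ] w 54.5 F [-0.  -0.1 -1.3] q [-0.19  0.66 -0.36  1.74  0.31  0.8  -0.56]
row: 0.1 -22.3 8.6  -0.006 0.000 0.000  x8  |d| 24 |w|deg 0.4
```

```bash
python3 -m handwheel '0 -1 -18 7 -0.006 0 0;0 -0.5 -23 9 -0.006 0 0;0 -0.5 -24 9 -0.006 0 0;0 -0.5 -24 9 -0.006 0 0;0 0 -24 9 -0.006 0 0;0 0 -24 9 -0.006 0 0;0 0 -20 8 -0.006 0 0;0 0 -10 4 -0.006 0 0;0 0 0 0 0 0 0;0 0 0 0 0 0 0'; python3 plan.py 657 46 90 10.5 6;  python3 - <<'E'
from h import *
a=get_image('scene'); s=cv2.resize(a[100:260,260:460],None,fx=4,fy=4,interpolation=cv2.INTER_CUBIC); cv2.imwrite('pics/j5.png',s)
a=get_image('top'); s=cv2.resize(a[70:220,200:400],None,fx=4,fy=4,interpolation=cv2.INTER_CUBIC); cv2.imwrite('pics/j5t.png',s)
E
```

```text
clock: 38.95
eef_pos: [645.3, 69.6, 141.8]
tool_rot: [1.976, 1.557, 2.178]
force: [0.7, 1.2, -1.5]
width: 54.8
t 39.0 pos [645.3  69.6 141.8] jaw 11.6 xaxis [-0.008  0.011 -1.   ] w 54.8 F [ 0.7  1.2 -1.5] q [ 0.09  0.74 -0.4   1.58  0.32  0.9  -0.22]
row: 8.6 -4.3 1.2  0.003 -0.001 -0.002  x6  |d| 10 |w|deg 0.2
```

View pics/j5.png

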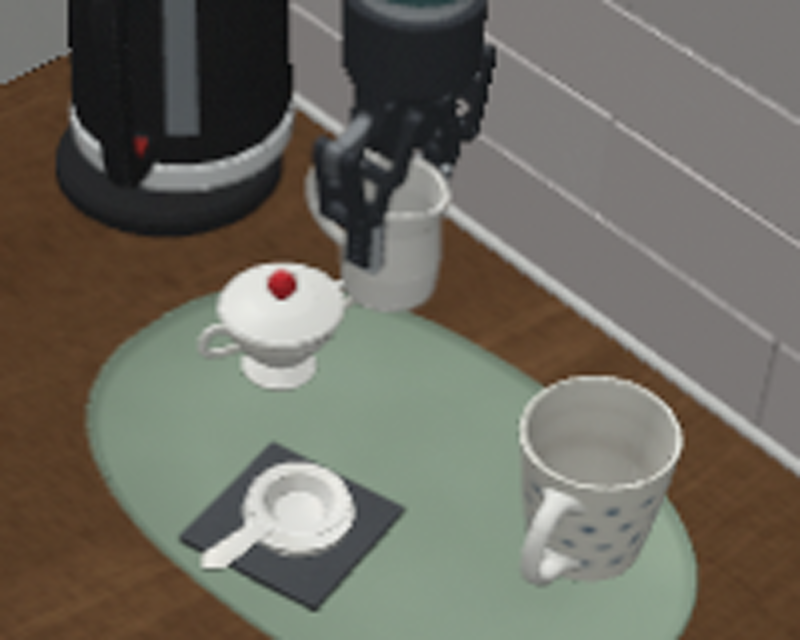

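View pics/j5t.png

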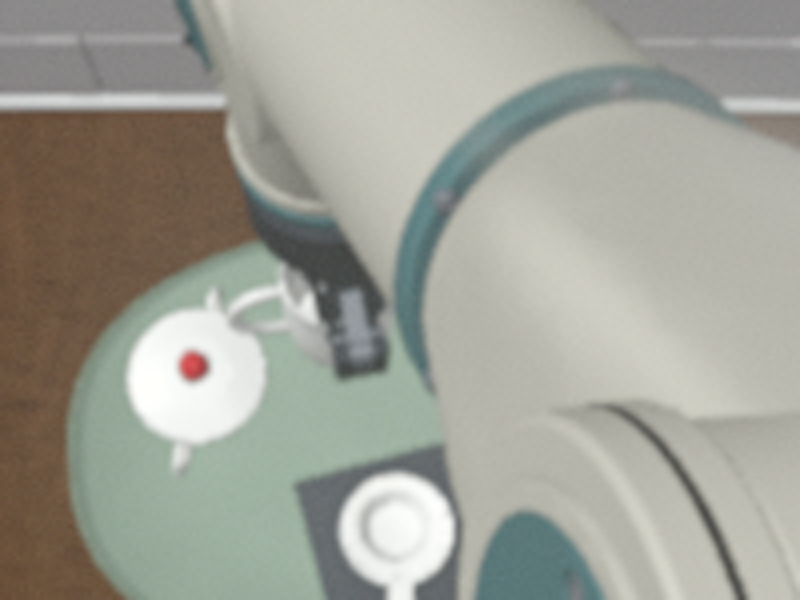

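```bash
python3 -m handwheel '0 0 -5 1.5 0.003 0 -0.002;0 5 -5 1.5 0.003 0 -0.002;0 8 -5 1.5 0.003 0 -0.002;0 8 -5 1.5 0 0 -0.002;0 8 -4 1.2 0 0 -0.002;0 8 -3 1 0 0 0;0 5 0 0 0 0 0;0 0 0 0 0 0 0;0 0 0 0 0 0 0'; python3 plan.py 658 45.5 35 10.5 6;  python3 - <<'E'
from h import *
a=get_image('scene'); s=cv2.resize(a[100:260,260:460],None,fx=4,fy=4,interpolation=cv2.INTER_CUBIC); cv2.imwrite('pics/j6.png',s)
E
```

```text
clock: 39.95
eef_pos: [657.6, 45.7, 94.7]
tool_rot: [2.848, 1.562, 3.045]
force: [-0.8, -0.3, -0.7]
width: 54.7
t 40.0 pos [657.6  45.7  94.7] jaw 11.3 xaxis [-0.008  0.001 -1.   ] w 54.7 F [-0.8 -0.3 -0.7] q [ 0.1   0.8  -0.37  1.58  0.35  0.84 -0.21]
row: 9.9 -0.1 0.1  0.002 -0.001 -0.000  x6  |d| 10 |w|deg 0.2
```

View pics/j6.png

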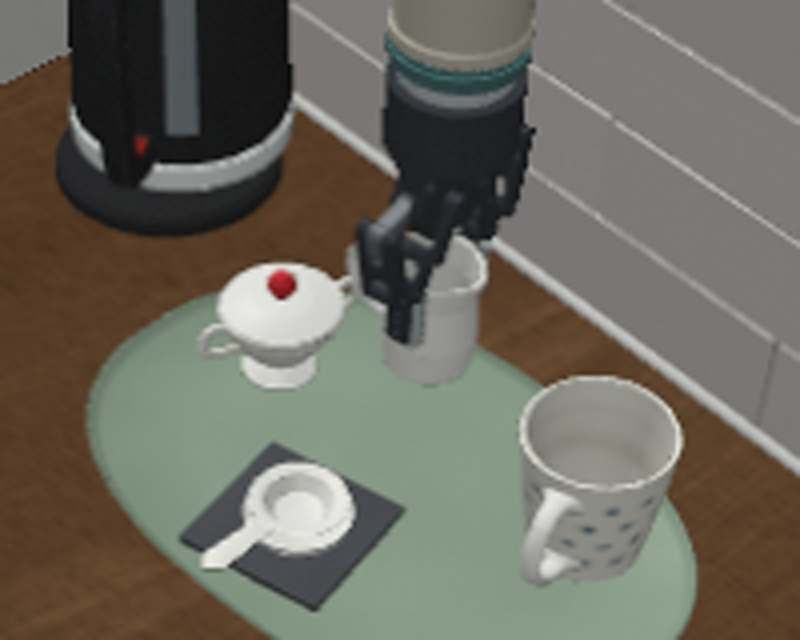

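```bash
python3 -m handwheel '0 9 0 0 0.002 -0.001 0;0 10 0 0 0.002 -0.001 0;0 10 0 0 0.002 -0.001 0;0 10 0 0 0.002 -0.001 0;0 10 0 0 0 0 0;0 10 0 0 0 0 0;0 5 0 0 0 0 0;0 0 0 0 0 0 0;0 0 0 0 0 0 0'; python3 plan.py 658 45.5 20 10.5 3;  python3 - <<'E'
from h import *
a=get_image('scene'); s=cv2.resize(a[100:260,260:460],None,fx=4,fy=4,interpolation=cv2.INTER_CUBIC); cv2.imwrite('pics/j7.png',s)
E
```

```text
clock: 40.9
eef_pos: [656.8, 46.7, 24.7]
tool_rot: [2.534, 1.566, 2.723]
force: [0.0, 0.0, -0.7]
width: 54.5
t 40.9 pos [656.8  46.7  24.7] jaw 10.8 xaxis [-0.005  0.002 -1.   ] w 54.5 F [ 0.   0.  -0.7] q [ 0.08  0.89 -0.33  1.61  0.39  0.71 -0.25]
row: 1.6 -0.5 0.3  0.002 -0.001 -0.001  x3  |d| 2 |w|deg 0.1
```

View pics/j7.png

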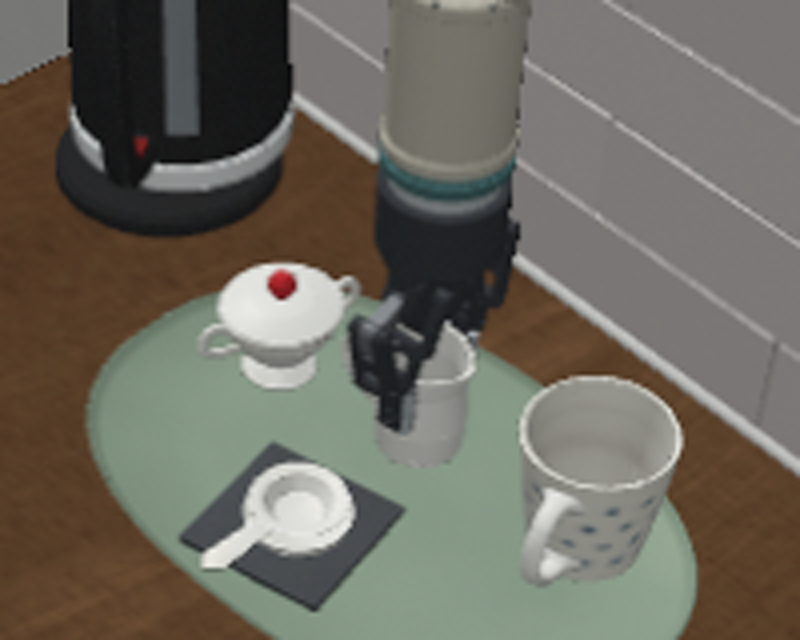

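```bash
python3 -m handwheel '0 3 -0.3 0.3 0.002 0 0;0 2.5 -0.3 0.3 0 0 0;0 0 0 0 0 0 0'; python3 plan.py; python3 -m handwheel '0 1.5 0 0 0 0 0;0 0 0 0 0 0 0'; python3 plan.py; python3 -m handwheel '0 1 0 0 0 0 0;0 0 0 0 0 0 0'; python3 plan.py
```

```text
clock: 41.25
eef_pos: [658.6, 46.3, 20.1]
tool_rot: [2.115, 1.568, 2.302]
force: [-0.3, -0.1, -1.6]
width: 54.6
t 41.2 pos [658.6  46.3  20.1] jaw 10.7 xaxis [-0.002  0.002 -1.   ] w 54.6 F [-0.3 -0.1 -1.6] q [ 0.08  0.9  -0.33  1.61  0.4   0.7  -0.25]
clock: 41.45
eef_pos: [658.8, 46.2, 18.8]
tool_rot: [1.983, 1.568, 2.169]
force: [-0.1, 0.2, -1.2]
width: 54.6
t 41.5 pos [658.8  46.2  18.8] jaw 10.7 xaxis [-0.002  0.002 -1.   ] w 54.6 F [-0.1  0.2 -1.2] q [ 0.07  0.9  -0.32  1.61  0.4   0.7  -0.26]
clock: 41.65
eef_pos: [658.9, 46.3, 17.9]
tool_rot: [1.879, 1.568, 2.065]
force: [-0.4, -0.2, -0.8]
width: 54.6
t 41.6 pos [658.9  46.3  17.9] jaw 10.7 xaxis [-0.001  0.002 -1.   ] w 54.6 F [-0.4 -0.2 -0.8] q [ 0.07  0.9  -0.32  1.61  0.4   0.69 -0.26]
```

```bash
python3 -m handwheel '0 0.8 0 0 0 0 0;0 0 0 0 0 0 0'; python3 plan.py; python3 -m handwheel '0 0.5 0 0 0 0 0;0 0 0 0 0 0 0'; python3 plan.py; python3 -m handwheel '0 0.5 0 0 0 0 0;0 0 0 0 0 0 0'; python3 plan.py
```

```text
clock: 41.85
eef_pos: [659.0, 46.3, 17.0]
tool_rot: [1.849, 1.568, 2.036]
force: [-0.1, 0.4, -1.3]
width: 54.7
t 41.9 pos [659.   46.3  17. ] jaw 10.7 xaxis [-0.001  0.002 -1.   ] w 54.7 F [-0.1  0.4 -1.3] q [ 0.07  0.9  -0.32  1.61  0.4   0.69 -0.26]
clock: 42.05
eef_pos: [659.1, 46.4, 17.0]
tool_rot: [1.731, 1.568, 1.918]
force: [-0.2, 0.6, -1.5]
width: 54.6
t 42.0 pos [659.1  46.4  17. ] jaw 10.7 xaxis [-0.001  0.002 -1.   ] w 54.6 F [-0.2  0.6 -1.5] q [ 0.07  0.9  -0.32  1.61  0.4   0.69 -0.26]
clock: 42.25
eef_pos: [659.2, 46.5, 16.9]
tool_rot: [1.6, 1.568, 1.786]
force: [-0.2, -0.4, -1.1]
width: 54.6
t 42.2 pos [659.2  46.5  16.9] jaw 10.7 xaxis [-0.001  0.002 -1.   ] w 54.6 F [-0.2 -0.4 -1.1] q [ 0.07  0.9  -0.32  1.61  0.4   0.69 -0.26]
```

```bash
python3 -m handwheel '0.4 0 0 0 0 0 0;0.55 0 0 0 0 0 0;0.75 0 0 0 0 0 0;0.9 0 0 0 0 0 0;0.9 -5 0 0 0 0 0;0.9 -15 0 0 0 0 0;0.9 -25 0 0 0 0 0;0.9 -35 0 0 0 0 0;0.9 -40 0 0 0 0 0;0.9 -20 0 0 0 0 0'; python3 plan.py 480 46 200 10.5 8
```

```text
clock: 43.25
eef_pos: [657.7, 46.3, 162.8]
tool_rot: [2.475, 1.565, 2.663]
force: [-0.0, 0.1, 0.9]
width: 81.1
t 43.2 pos [657.7  46.3 162.8] jaw 10.8 xaxis [-0.005  0.003 -1.   ] w 81.1 F [-0.   0.1  0.9] q [ 0.12  0.72 -0.4   1.53  0.31  0.96 -0.19]
row: -4.6 4.1 -21.9  0.001 -0.001 -0.000  x8  |d| 23 |w|deg 0.1
```

```bash
python3 plan.py 450 -250 200 30 14; python3 -m handwheel '0.9 -4 2 -20 0 0 0;0.9 -5 2 -25 0 0 0;0.9 -5 0 -25 0 0 0;0.9 -5 -10 -25 0 0 0;0.9 -5 -20 -20 0 0 0;0.9 -5 -25 -15 0 0 0;0.9 -2 -30 -10 0 0 0;0.9 0 -30 -10 0 0 0;0.9 0 -30 -10 0 0 0;0.9 0 -30 -10 0 0 0'; python3 plan.py 450 -250 200 10 8
```

```text
t 43.2 pos [657.7  46.3 162.8] jaw 10.8 xaxis [-0.005  0.003 -1.   ] w 81.1 F [-0.   0.1  0.9] q [ 0.12  0.72 -0.4   1.53  0.31  0.96 -0.19]
row: -2.6 -15.0 -21.2  -0.024 -0.000 -0.000  x14  |d| 26 |w|deg 1.4
clock: 44.25
eef_pos: [524.3, -151.6, 213.1]
tool_rot: [-0.031, 1.547, 0.17]
force: [-0.2, -0.9, -0.3]
width: 80.8
t 44.2 pos [ 524.3 -151.6  213.1] jaw 11.5 xaxis [ 0.023  0.004 -1.   ] w 80.8 F [-0.2 -0.9 -0.3] q [ 0.54  0.5  -0.45  1.82  0.27  0.86  0.17]
row: 1.5 -10.3 -11.5  0.003 0.003 0.000  x8  |d| 15 |w|deg 0.3
```

```bash
python3 -m handwheel '0.9 1 -15 -12 0 0 0;0.9 1 -15 -12 0 0 0;0.9 1 -15 -12 0 0 0;0.9 1 -15 -12 0 0 0;0.9 1 -10 -10 0 0 0;0.9 1 -10 -10 0 0 0;0.9 0 0 0 0 0 0;0.9 0 0 0 0 0 0'; python3 plan.py; python3 - <<'E'
from h import *
a=get_image('scene'); cv2.imwrite('pics/f1.png',a)
a=get_image('top'); cv2.imwrite('pics/f1t.png',a); s=cv2.resize(a[110:260,200:400],None,fx=4,fy=4,interpolation=cv2.INTER_CUBIC); cv2.imwrite('pics/f1tc.png',s)
E
```

```text
clock: 45.05
eef_pos: [471.3, -253.3, 213.6]
tool_rot: [-0.312, 1.539, -0.118]
force: [0.8, -0.4, -0.2]
width: 81.3
t 45.0 pos [ 471.3 -253.3  213.6] jaw 11.1 xaxis [ 0.032 -0.004 -0.999] w 81.3 F [ 0.8 -0.4 -0.2] q [ 0.75  0.48 -0.45  1.86  0.26  0.83  0.37]
```

View pics/f1.png

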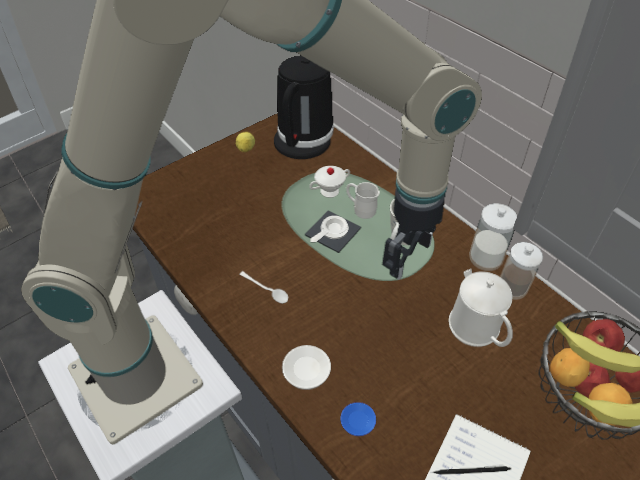

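View pics/f1tc.png

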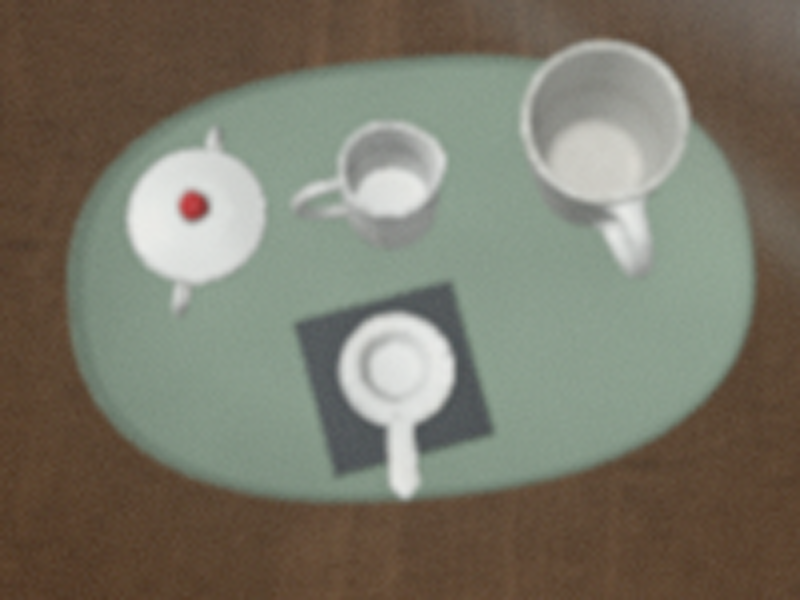

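```bash
python3 - <<'E'
from h import *
np.set_printoptions(precision=1,suppress=True)
W=lambda p,z: px2w('top',(np.array([p],float)+.5)/4-.5+[200,110],z)[0]
d=W((397,370),19);st=W((396,368),28);k=W((193,206),76);j=W((389,170),76);h=W((404,495),28)
mug=np.array([680.5,-69.7]);bowl=np.array([637.8,160.6]);tx=np.array([.994,.11]);tc=np.array([618.5,37])
print('dish',d,'str',st,'tip',h,'knob',k-[*bowl,0],'jug',j,np.linalg.norm(j[:2]-mug),np.linalg.norm(j[:2]-bowl),(j[:2]-tc)@tx)
E
```

```text
dish [557.2  45.6  19. ] str [556.5  46.   28. ] tip [481.9  40.8  28. ] knob [ 0.5 -1.1 76. ] jug [659.8  49.7  76. ] 121.19368304211457 113.04889845426257 42.46587631437209
```

```bash
python3 -m handwheel '0.9 0 0 0 0 0 0;0.9 0 0 0 0 0 0'; python3 -c "
from cell import ctrl
print(abs(ctrl.read_state()['qd']).max()); print(ctrl.finish_job())"
```

```text
clock: 45.35
eef_pos: [472.4, -251.5, 213.5]
tool_rot: [-0.29, 1.538, -0.093]
force: [-0.4, -0.2, -0.3]
width: 81.0
0.00925074106811869
the job is handed in; nothing more can be done
None
```

I laid the tea tray and handed the job in at about 45 s of the 96 s allowed. The hand-in gave no verdict, so these results come from my last top-camera picture.

| Check | Measured | Limit |
|---|---|---|
| Dish from slate centre | about 3.5 mm | 12 mm |
| Strainer from dish centre | about 1 mm | 10 mm |
| Strainer handle | towards you, about 2° from straight | 34° |
| Lid knob from bowl axis | about 1 mm | 10 mm |
| Jug from mug axis | 121 mm | 142 mm |
| Jug from bowl axis | 113 mm | 142 mm |
| Jug x in tray frame | 42 mm | 22–62 mm |

In the pictures the lid and the jug look level and upright. The mug, sugar bowl and teapot look to be where they started, but I did not measure their shift. The gripper was clear of everything and the arm almost still (fastest joint under 0.01 rad/s).

- **Gripper height:** the fingertips stood about 20 mm higher than the stated TCP offsets imply, so the first closings on the dish passed above its rim without touching it. I found the right height by going down in small steps while watching the force reading. I then used that offset for the other pick-ups.
- **Camera disagreement:** the two cameras differed by about 2 to 4 mm, so I averaged them or aligned parts to each other in the pictures. The distances above therefore carry a few millimetres of uncertainty.

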